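Weigh a parts pail on the latched hook of a dial scale

TASK

Weigh the pail of parts: lift it, press its wire bail past the spring safety latch into the hook of the red dial scale, and let the weight down onto the scale gently, without dropping or yanking it. Leave the pail hanging free, level and still by the middle of its bail with the latch sprung shut, the pulley and the bearing still inside, and the bottles and the jar standing where they were.

Things in the scene. Friction and masses are not known exactly. Their poses are not given: they have to be found in the camera images.
- scale: fixed stand with a red dial scale. Origin on the bench under the hook's bowl; x to the back, away from the hook's opening, z up. Base plate x -68 to +158 mm, 180 mm wide, 13 high; 25 mm post at x = +120 mm. Dial housing 110 mm round, 44 deep, centre x +6, z 450 mm (collar below it to z 386), straight above the hook: no gripper can come from above, only leaning back to -x
- hook_seat (a point): where the centre of the bail's 8 mm wire rests in the hook, 238 mm above the bench unloaded; axes as the scale: hook in the x-z plane, open to -x. Hook of 12 mm round steel, bowl 32 mm wide inside; shank (11 mm round, collar 17 mm) goes up at x = +6 mm, its back bulges to x = +28 mm
- hook_tip (a point): top of the upturned hook tip, 24 mm in front (-x) of and 30 mm above the seat; the bail wire must pass over it (wire centre at least 36 mm above the seat is clear) and then go back and down
- hook (a joint): how far the spring lets the hook down, m: 0 unloaded, about 0.002 per newton, end stop 0.04
- latch (a joint): safety latch of the hook, rad: 0 shut, opens inwards (to +x) up to 0.85 when the bail presses it with about 2 N. 11 mm wide steel tongue, hinged 70 mm above the seat at x = +2 mm, reaching down to the inside of the tip; it springs shut above the bail once the wire is within about 15 mm of the seat's height
- pail: bare aluminium pail, 120 mm round, 80 mm high, wall 3 mm, about 0.3 kg plus contents. Origin at the centre of its underside, z up. Bail pivots in ears at y = +-67 mm, z = 68 mm
- bail (a joint): angle of the bail, rad: 0 upright, positive leaning to the pail's +x (away from the robot); light friction holds it where it is left
- bail_mid (a point): centre of the 8 mm wire at the top of the small hump in the middle of the bail, 97 mm from the pivots: this rests in the hook. Axes: y along the bar, z from the pivots to the bar. The bar (90 mm from the pivots) runs from y = -56 to +56 mm, the hump from y = -16 to +16 mm
- grip_left (a point): centre of the black grip sleeve (13 mm round, 36 mm long) on the bail's bar, at y = +38 mm; axes as bail_mid
- grip_right (a point): centre of the other black grip sleeve, at y = -38 mm; axes as bail_mid
- pulley: white turned pulley lying in the pail, 60 mm round, 36 mm high, origin at the centre of its underside
- bearing: ball bearing lying in the pail, 35 mm round, 11 mm high, origin at the centre of its underside
- flux_bottle: cream squeeze bottle with black nozzle, 36 mm round, 95 mm high, behind the pail; origin under its foot; bystander
- threadlock: red squeeze bottle with white nozzle, 32 mm round, 90 mm high, beside the scale stand; origin under its foot; bystander
- grease_jar: white jar with black lid, 56 mm round, 55 mm high, in front of the pail; origin under its foot; bystander
Things that resemble listed ones, but are neither listed nor needed, are in the scene too. Several things look just like the pulley: the one meant starts nearest to the robot's base.

How it is judged:
By the outcome, as a careful person would: the job done as asked, in the order asked, and still so for the second after the job is handed in, with the robot touching nothing.
It also fails if it takes over 64 s, if anything falls off the work surface, if the arm or the gripper's body presses on something with over 40 N, if the wrist force passes 120 N, or if a joint passes its speed limit or range.

ROBOT

A 6-joint arm with a two-finger parallel gripper is mounted at the origin on a cart in front of the work surface, level with it; the furniture and walls round the work are solid. World frame = base frame: x ahead of the robot, y to its left, z up, the work surface at z = 0. Lengths are in mm, angles in rad, forces in N, time in s.
With the tool pointing down it reaches from about 275 to 1000 mm from the base axis. Payload 8.4 kg.
Tool frame: the origin (TCP) lies between the finger pads; the fingertips stand 25 mm ahead of it and the grasp point (between the pads) lies 6 mm ahead of it; z points along the fingers, y is the line along which they close (so a half turn about z gives the same grasp; the last joint's range is limited). The gripper opens to 85 mm and grips with 20 to 120 N. Pads are 22 mm wide; open, the fingers measure 114 mm over their backs; the gripper's body (76 mm by 85 mm) begins 54 mm behind the grasp point. The pads swing forward as they close: fully open they stand 13 mm farther back than shut.
Start: joints at [-1.342, 0.353, 1.633, -0, 1.155, -0.002], TCP at [142.971, -608.43, 256.281] pointing down, gripper open.
Joint ranges: [-2.63, 2.63], [-0.92, 2.1], [0.06, 2.66], [-1.3, 4.44], [0, 2.69], [-3.02, 3.02]. Speed limits (rad/s): [2.22, 2.22, 2.79, 3.14, 3.14, 3.14].

INTERFACE

Orientations are given as [roll, pitch, yaw] about the fixed x, y, z axes, in that order (R = Rz(yaw) Ry(pitch) Rx(roll)).
In Python, from rig import r, eyes, workorder gives the robot as it stands. The module is installed in compiled form; this text tells all that it offers.
- The arm moves only by the tool step_arm, never from a script. Its argument "moves" is a list of rows, each an object of numbers: "tx", "ty", "tz": the shift along the tool's x, y, z scaled (see below); "ax", "ay", "az": the turn, a rotation vector about the tool's x, y, z scaled (see below). In form: [{"tx": .., "ty": .., "tz": .., "ax": .., "ay": .., "az": ..}, ...]. A call has 1 to 5 rows; each row shifts and turns the commanded pose from where the row before left it, along the tool's axes as they then stand; what a row does not reach is not made up. The controller multiplies each number of a shift by 25 mm and each number of a turn by 90 degrees. A row lasts 1/8 s, in which the tool goes at most 62.5 mm and 10.7 degrees, less where a joint would pass 70% of its speed; a pose out of reach is approached as far as the arm can. A call with a number of a shift or a turn outside -1 to 1 is refused whole. A call with a gripper value outside its range is refused whole. "gripper" is the opening, from 0 (shut) to 1 (fully open), set as the call begins (left out, the last holds). The fingers move at their own pace and stop on an object; "newtons" is the grip in N (left out, the last holds). Time passes only in rows, so rows that do not move let the fingers close. It gives the time, the measured TCP pose, the force, the opening and the grip force at its end, in the units of the state.
- r.sense(): the state, without advancing time (a new reading comes with each control period).
- eyes.grab_frame(name): name is "scene" or "top"; returns (picture, depth): 400x640x3 uint8, red, green, blue; 400x640 float32, mm along the optical axis (not along the pixel's ray), 0 where there is no reading.
- eyes.camera_info(name): a dict with "intrinsics" (3x3 intrinsics, pixels), "cam_to_world" (4x4, takes a point from camera to world coordinates). Camera axes: x right, y up, looking along -z (the intrinsics and any distortion apply to the point x, -y, -z); pixel columns grow to the right and rows downward; lengths in mm; the calibration is good to about 2 mm. A picture is of the moment at which its call begins. camera_info takes no time and is no camera call.
- workorder.sign_off(): hands the job in; it is judged then, once.
The state is a dict: "clock": time; "qpos": joint angles; "qvel": joint speeds; "joint_efforts": joint torques, N m; "eef_pos": TCP position; "tcp_rot": TCP orientation; "contact_force": force on the tool from outside, world axes, zero at the start; "wrist_torque": the same for the moment, N m; "opening": opening from 0.0 (shut) to 1.0 (fully open); "grasp_force": force on a finger pad.
Only numpy, scipy, OpenCV 4.12 (cv2) and the standard library are available. Lean on these libraries where they do the work, as an engineer would, in place of code of your own. Each camera call takes 0.05 s, during which the arm holds its last target. There are 200 camera calls.

## Working session

There is one attempt and no reset: what is moved stays moved. The work goes in short steps, Python scripts to look and compute and a tool call to move; the robot and the scene stay as the last step left them, time stands still between calls to the robot, and variables do not carry over. Pictures are saved under pics/ and viewed, at most 10 in all, crops included, and the job is handed in when it is done.

Besides the shell and the picture viewer there is one more tool, called after "Request:" as name(argument=value, ...), one argument or row to a line, values as JSON. step_arm: Moves the arm, as the interface text tells. Its arguments: {"type":"object","properties":{"moves":{"type":"array","items":{"type":"object","properties":{"tx":{"type":"number"},"ty":{"type":"number"},"tz":{"type":"number"},"ax":{"type":"number"},"ay":{"type":"number"},"az":{"type":"number"}}}},"gripper":{"type":"number"},"newtons":{"type":"number"}},"required":["moves"]}

```bash
mkdir -p pics
cat > h.py <<'E'
import numpy as np, cv2
from rig import r, eyes, workorder
def grab(n):
    p,d=eyes.grab_frame(n); i=eyes.camera_info(n); return p,d,np.array(i["intrinsics"]),np.array(i["cam_to_world"])
def cloud(d,K,T):
    v,u=np.mgrid[:d.shape[0],:d.shape[1]]
    P=np.stack([(u-K[0,2])/K[0,0]*d,-(v-K[1,2])/K[1,1]*d,-d],-1)
    return P@T[:3,:3].T+T[:3,3]
E
python3 - <<'E'
from h import *
for n in("scene","top"):
    p,d,K,T=grab(n); np.savez(n+".npz",p=p,d=d,K=K,T=T)
    cv2.imwrite(f"pics/{n}0.png",p[...,::-1]); print(n,K.round(1).tolist(),T.round(3).tolist(),(d>0).mean(), eyes.camera_info(n).keys())
print(r.sense())
E
```

```text
scene [[399.9, 0.0, 321.2], [0.0, 399.9, 197.9], [0.0, 0.0, 1.0]] [[0.892, 0.259, -0.37, 113.559], [-0.451, 0.543, -0.709, -1072.991], [0.017, 0.799, 0.601, 999.106], [0.0, 0.0, 0.0, 1.0]] 0.99577734375 dict_keys(['intrinsics', 'cam_to_world'])
top [[495.9, 0.0, 320.1], [0.0, 495.9, 204.0], [0.0, 0.0, 1.0]] [[-0.148, 0.966, -0.21, 236.686], [-0.989, -0.144, 0.037, -29.319], [0.006, 0.213, 0.977, 1829.368], [0.0, 0.0, 0.0, 1.0]] 0.9959609375 dict_keys(['intrinsics', 'cam_to_world'])
{'clock': 0.1, 'qpos': array([-1.34236985e+00,  3.53569969e-01,  1.63408129e+00,  5.52741232e-08,
        1.15520184e+00, -2.38593846e-03]), 'qvel': array([-0.00029378, -0.00072944, -0.00354315, -0.00020962,  0.00198475,
        0.00236048]), 'joint_efforts': array([ 3.02921871e-04, -6.06357765e+01, -3.42819107e+01,  1.60075558e-05,
        3.94677627e-03,  1.70251968e-05]), 'eef_pos': array([ 142.89628859, -608.02530565,  255.63309804]), 'tcp_rot': array([-3.14033221e+00, -3.05788011e-06,  2.30812394e-01]), 'contact_force': array([ 0.14272358,  0.05831352, -0.31689049]), 'wrist_torque': array([-0.06360401, -0.00973994,  0.06534483]), 'grasp_force': 0.0, 'opening': 1.0021422335665526}
```

View pics/scene0.png

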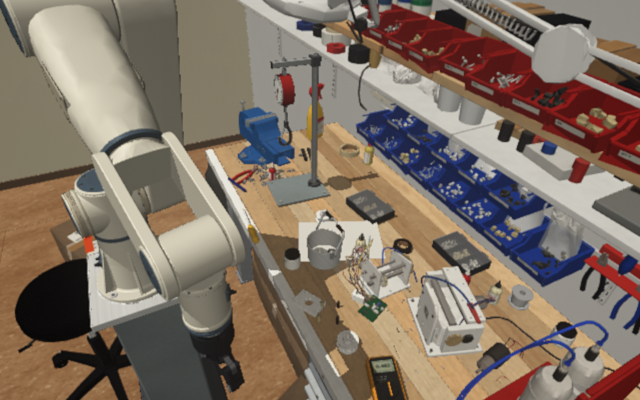

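View pics/top0.png

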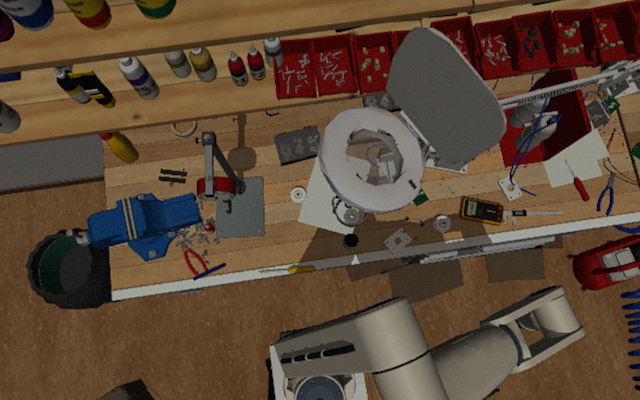

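The scene view shows the pail at about (323,245), the red dial at (285,90) and the stand base at (298,190). In the top view the pail is at (347,212), partly under the round lamp, and the dial is at (216,187). I'll zoom in next.

Run:
```python
from h import *
a=np.load("scene.npz");b=np.load("top.npz")
f=lambda p,x,y,w,h,s:cv2.resize(p[y:y+h,x:x+w,::-1],None,fx=s,fy=s,interpolation=cv2.INTER_CUBIC)
A=f(a["p"],270,195,100,75,4);B=f(a["p"],240,60,100,75,4);C=f(b["p"],300,175,100,75,4);D=f(b["p"],180,145,100,75,4)
cv2.imwrite("pics/crops.png",np.vstack([np.hstack([A,B]),np.hstack([C,D])]))
W=cloud(a["d"],a["K"],a["T"]);V=cloud(b["d"],b["K"],b["T"])
for u,v in[(323,245),(308,240),(340,240),(322,216),(285,90),(315,60),(315,182),(292,258),(332,225),(288,130),(272,195),(362,240)]:print("s",u,v,W[v,u].round())
for u,v in[(347,212),(216,187),(351,241),(240,210),(370,160),(209,140),(440,100),(297,194),(210,225)]:print("t",u,v,V[v,u].round())
```

```text
s 323 245 [ 601. -159.   11.]
s 308 240 [ 538. -169.   69.]
s 340 240 [ 603. -271.  128.]
s 322 216 [ 604. -142.  131.]
s 285 90 [605. 155. 469.]
s 315 60 [731. 179. 547.]
s 315 182 [737. 181.  30.]
s 292 258 [ 460. -211.   56.]
s 332 225 [680. -80.  14.]
s 288 130 [631. 203. 289.]
s 272 195 [550. 208.   3.]
s 362 240 [ 707. -244.   64.]
t 347 212 [ 577. -191.   38.]
t 216 187 [611. 197. 505.]
t 351 241 [ 467. -186.   56.]
t 240 210 [648. 201.  15.]
t 370 160 [ 525. -183.  846.]
t 209 140 [729. 193. 557.]
t 440 100 [ 583. -310.  975.]
t 297 194 [674. -18.  29.]
t 210 225 [599. 308.  61.]
```

View pics/crops.png

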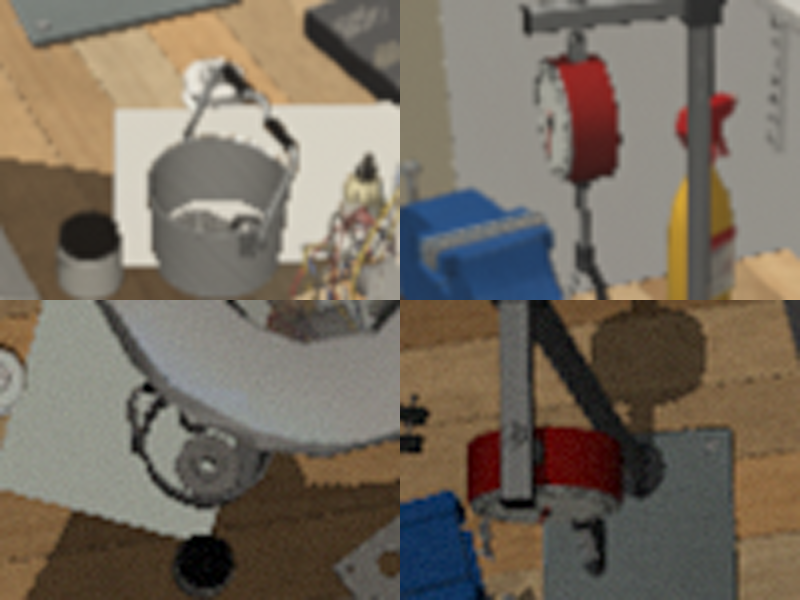

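The crops show a dark sleeve at scene (328,214) and another at (340,228), so the bail is up with a moderate lean. The flux bottle nozzle is at (361,238) and the jar lid at (292,250). In the top view the hook tip is at about (328,…)/(206,…) below the dial. Next I'll measure the geometry from depth.

```bash
cat > m.py <<'E'
from h import *
from scipy.optimize import least_squares
def circ(P,r=None):
    f=(lambda q:np.hypot(*(P-q[:2]).T)-(r or q[2]))
    s=least_squares(f,[*P.mean(0),r or 30],loss="soft_l1",f_scale=2).x
    return s.round(1),np.median(np.abs(f(s))).round(1)
E
python3 - <<'E'
from m import *
a=np.load("scene.npz");b=np.load("top.npz")
W=cloud(a["d"],a["K"],a["T"]);V=cloud(b["d"],b["K"],b["T"])
pa,pb=[x["p"].astype(int) for x in(a,b)]
def box(P,lo,hi):return ((P>lo)&(P<hi)).all(-1)
for n,P in(("s",W),("t",V)):
    m=box(P,[520,-270,8],[700,-90,84]); q=P[m]
    q=q[np.hypot(*(q[:,:2]-[601,-195]).T)<72]
    # outer wall
    m2=box(P,[500,-290,74],[700,-100,84]); print(n,"rim n",m2.sum(),circ(P[m2][:,:2],58.5))
m=box(W,[500,-290,10],[590,-100,76]);print("wall",circ(W[m][:,:2],60),m.sum())
for n,P,p in(("s",W,pa),("t",V,pb)):
    m=box(P,[480,-310,90],[720,-100,190]); dark=p.max(-1)<70
    ys,xs=np.nonzero(m&dark);
    k,lab,st,ce=cv2.connectedComponentsWithStats((m&dark).astype(np.uint8))
    for i in range(1,k):
        if st[i,4]>5:print(n,"dark",ce[i].round(1),st[i,4],np.median(P[lab==i],0).round(1),P[lab==i].min(0).round(),P[lab==i].max(0).round())
    q=P[m&(P[...,2]>90)];print(n,"bail pts",len(q),q[np.argsort(-q[:,2])[:6]].round())
# scale
for n,P in(("s",W),("t",V)):
    for z0,z1 in((60,200),(200,400),(400,520)):
        m=box(P,[690,150,z0],[770,240,z1]);q=P[m]
        if len(q)>5:print(n,"post",z0,len(q),circ(q[:,:2],12.5))
p=pb;red=(p[...,0]>2*p[...,1])&(p[...,0]>60)
q=V[red&box(V,[540,100,380],[700,280,520])];print("t red",len(q),q.min(0).round(),q.max(0).round())
p=pa;red=(p[...,0]>2*p[...,1])&(p[...,0]>60)
q=W[red&box(W,[540,100,380],[700,280,520])];print("s red",len(q),np.percentile(q,[1,50,99],axis=0).round())
for n,P in(("s",W),("t",V)):
    m=box(P,[480,60,9],[800,330,18]);q=P[m][:,:2].astype(np.float32)
    k,lab,st,ce=cv2.connectedComponentsWithStats(m.astype(np.uint8));i=1+st[1:,4].argmax();c=P[lab==i][:,:2].astype(np.float32)
    print(n,"plate",len(c),cv2.minAreaRect(c),cv2.boxPoints(cv2.minAreaRect(c)).round().tolist())
    m=box(P,[560,150,200],[660,260,385]);q=P[m];i=np.argsort(q[:,2])[::max(1,len(q)//14)];print(n,"hook",len(q),q[i].round().tolist())
E
```

```text
s rim n 173 (array([ 582. , -207.3,   58.5]), np.float64(1.4))
t rim n 54 (array([ 578.6, -205.8,   58.5]), np.float64(1.5))
wall (array([ 584. , -205.3,   60. ]), np.float64(3.3)) 697
s dark [328.4 214.5] 16 [ 612.5 -173.4  156.7] [ 609. -187.  151.] [ 615. -157.  161.]
s dark [339.4 227.8] 17 [ 612.1 -247.3  156.6] [ 610. -262.  151.] [ 616. -229.  163.]
s bail pts 228 [[ 618. -199.  165.]
 [ 618. -214.  163.]
 [ 613. -249.  163.]
 [ 620. -209.  163.]
 [ 617. -208.  163.]
 [ 616. -245.  162.]]
t dark [336.5 196.7] 6 [ 614.8 -152.9  155.6] [ 612. -159.  146.] [ 616. -148.  159.]
t dark [332.8 204.8] 15 [ 596.2 -138.1  116.5] [ 582. -142.   91.] [ 607. -136.  147.]
t bail pts 44 [[ 608. -153.  162.]
 [ 615. -155.  159.]
 [ 616. -151.  157.]
 [ 612. -154.  157.]
 [ 611. -144.  155.]
 [ 613. -151.  154.]]
s post 60 184 (array([737.9, 195.8,  12.5]), np.float64(1.5))
s post 200 282 (array([738. , 196.1,  12.5]), np.float64(1.8))
s post 400 209 (array([738.1, 195.8,  12.5]), np.float64(1.5))
t post 60 56 (array([735.1, 194.8,  12.5]), np.float64(0.7))
t post 200 166 (array([735.1, 195. ,
[... 543 characters left out ...]
0], [639.0, 203.0, 283.0], [637.0, 199.0, 294.0], [629.0, 199.0, 303.0], [631.0, 202.0, 314.0], [615.0, 202.0, 326.0], [620.0, 203.0, 336.0], [621.0, 203.0, 352.0], [618.0, 205.0, 372.0]]
t plate 1515 ((653.3732299804688, 205.49703979492188), (195.09466552734375, 237.61978149414062), 85.19072723388672) [[527.0, 118.0], [764.0, 98.0], [780.0, 293.0], [543.0, 313.0]]
t hook 84 [[625.0, 207.0, 230.0], [613.0, 201.0, 235.0], [606.0, 205.0, 236.0], [609.0, 201.0, 238.0], [626.0, 209.0, 240.0], [631.0, 204.0, 244.0], [588.0, 206.0, 258.0], [590.0, 205.0, 264.0], [599.0, 209.0, 274.0], [604.0, 207.0, 280.0], [609.0, 205.0, 286.0], [608.0, 200.0, 300.0], [618.0, 213.0, 308.0], [615.0, 200.0, 315.0]]
```

```bash
cat > plan.py <<'E'
from h import *
from scipy.spatial.transform import Rotation as Ro
def pose():
    s=r.sense(); return np.array(s["eef_pos"]),Ro.from_euler("xyz",s["tcp_rot"])
def tool(lean,yaw):  # deg; lean forward from pointing down, x of tool to the left
    a=np.radians(lean); M=np.array([[0,np.cos(a),np.sin(a)],[1,0,0],[0,np.sin(a),-np.cos(a)]])
    return Ro.from_euler("z",yaw,degrees=True)*Ro.from_matrix(M)
def plan(way,p=None,R=None):
    """way: list of (grasp point, lean, yaw, rows)"""
    if p is None:p,R=pose()
    p=p.copy()
    for g,lean,yaw,n in way:
        Rt=tool(lean,yaw); pt=np.array(g)-Rt.apply([0,0,6])
        for k in range(n):
            f=1/(n-k)
            t=(R.inv().apply((pt-p)*f)/25).round(2); w=((R.inv()*Rt).as_rotvec()*f/(np.pi/2)).round(3)
            if abs(t).max()>1 or np.linalg.norm(w)>.118: print("!!",t,w)
            print("{"+",".join(f'"{k}":{v:g}' for k,v in zip(("tx","ty","tz","ax","ay","az"),[*t,*w]) if v)+"}"+("," if (k+1)%5 else ""))
            p=p+R.apply(t*25); R=R*Ro.from_rotvec(w*np.pi/2)
        print("-- at",p.round(1),R.as_euler("xyz").round(3))
E
python3 - <<'E'
from plan import *
b=np.load("top.npz");V=cloud(b["d"],b["K"],b["T"]);a=np.load("scene.npz");W=cloud(a["d"],a["K"],a["T"])
m=np.zeros(V.shape[:2],bool);m[90:220,310:520]=1
q=V[m&(V[...,2]>600)];print("lamp",np.percentile(q,[0,1,99,100],axis=0).round())
q=V[280:400,270:590].reshape(-1,3);q=q[q[:,2]>300];print("arm top",q[q[:,2].argsort()[::-400]].round()[:10])
for P,p in((W,a["p"].astype(int)),(V,b["p"].astype(int))):
    red=(p[...,0]>1.8*p[...,1])&(p[...,0]>70)&(P>[480,30,15]).all(-1)&(P<[800,420,110]).all(-1)
    k,l,st,ce=cv2.connectedComponentsWithStats(red.astype(np.uint8))
    for i in range(1,k):
        if st[i,4]>4:print("red",ce[i].round(),st[i,4],np.median(P[l==i],0).round())
    q=P[((P>[540,120,18])&(P<[680,300,180])).all(-1)];print("in pail place",len(q),q.max(0).round() if len(q) else "")
plan([([480,-380,250],20,30,14),([582,-246,201],34,0,10)])
E
```

```text
lamp [[ 237. -496.  669.]
 [ 413. -452.  685.]
 [ 746.  -81. 1093.]
 [ 766.  -29. 1829.]]
arm top [[ 237.  -29. 1829.]
 [ 170. -143.  890.]
 [ 129. -162.  889.]
 [ 161. -149.  888.]
 [  85. -178.  887.]
 [  79. -171.  886.]
 [ 128. -155.  885.]
 [  91. -204.  883.]
 [ 154. -197.  881.]
 [ 156. -136.  879.]]
red [272. 172.] 39 [589. 309.  51.]
in pail place 79 [680. 300.  46.]
red [208. 228.] 22 [588. 315.  60.]
in pail place 238 [680. 299.  30.]
!! [ 1.08 -0.41  0.  ] [-0.011  0.015 -0.084]
{"tx":1.08,"ty":-0.41,"ax":-0.011,"ay":0.015,"az":-0.084},
!! [ 1.13 -0.27  0.02] [-0.011  0.015 -0.084]
{"tx":1.13,"ty":-0.27,"tz":0.02,"ax":-0.011,"ay":0.015,"az":-0.084},
!! [ 1.15 -0.12  0.04] [-0.011  0.015 -0.084]
{"tx":1.15,"ty":-0.12,"tz":0.04,"ax":-0.011,"ay":0.015,"az":-0.084},
!! [1.15 0.03 0.07] [-0.011  0.015 -0.084]
{"tx":1.15,"ty":0.03,"tz":0.07,"ax":-0.011,"ay":0.015,"az":-0.084},
!! [1.14 0.19 0.1 ] [-0.011  0.015 -0.084]
{"tx":1.14,"ty":0.19,"tz":0.1,"ax":-0.011,"ay":0.015,"az":-0.084}
!! [1.1  0.33 0.13] [-0.011  0.015 -0.084]
{"tx":1.1,"ty":0.33,"tz":0.13,"ax":-0.011,"ay":0.015
[... 764 characters left out ...]
4,"ax":-0.015,"ay":-0.015,"az":0.03},
{"tx":0.3,"ty":0.49,"tz":0.4,"ax":-0.015,"ay":-0.015,"az":0.03},
{"tx":0.33,"ty":0.47,"tz":0.41,"ax":-0.015,"ay":-0.015,"az":0.03},
{"tx":0.36,"ty":0.44,"tz":0.41,"ax":-0.015,"ay":-0.015,"az":0.03},
{"tx":0.39,"ty":0.41,"tz":0.41,"ax":-0.015,"ay":-0.015,"az":0.03}
{"tx":0.42,"ty":0.38,"tz":0.41,"ax":-0.015,"ay":-0.015,"az":0.03},
{"tx":0.45,"ty":0.35,"tz":0.41,"ax":-0.016,"ay":-0.015,"az":0.029},
{"tx":0.48,"ty":0.32,"tz":0.41,"ax":-0.015,"ay":-0.016,"az":0.03},
{"tx":0.5,"ty":0.29,"tz":0.4,"ax":-0.016,"ay":-0.015,"az":0.029},
{"tx":0.52,"ty":0.26,"tz":0.39,"ax":-0.015,"ay":-0.015,"az":0.03}
-- at [ 578.6 -245.9  206. ] [ 2.548e+00 -1.000e-03  1.571e+00]
```

```bash
sed -i 's/def tool(lean,yaw):/def tool(lean,yaw,tau=15):/; s/\*Ro.from_matrix(M)/*Ro.from_matrix(M)*Ro.from_euler("y",tau,degrees=True)/' plan.py
python3 - <<'E'
from plan import *
g=np.array([615,-246.5,152]); z=tool(15,0).apply([0,0,1]); print(z)
plan([([400,-400,270],8,40,15),(g-80*z,15,0,12)])
E
```

```text
[ 0.25        0.25881905 -0.9330127 ]
{"tx":0.79,"ty":-0.38,"tz":-0.05,"ax":0.008,"ay":0.013,"az":-0.087},
{"tx":0.84,"ty":-0.27,"tz":-0.03,"ax":0.008,"ay":0.013,"az":-0.087},
{"tx":0.87,"ty":-0.15,"tz":-0.01,"ax":0.008,"ay":0.013,"az":-0.086},
{"tx":0.88,"ty":-0.03,"tz":0.01,"ax":0.008,"ay":0.013,"az":-0.087},
{"tx":0.88,"ty":0.09,"tz":0.02,"ax":0.008,"ay":0.013,"az":-0.086}
{"tx":0.86,"ty":0.21,"tz":0.04,"ax":0.008,"ay":0.013,"az":-0.087},
{"tx":0.82,"ty":0.32,"tz":0.05,"ax":0.007,"ay":0.013,"az":-0.086},
{"tx":0.77,"ty":0.43,"tz":0.07,"ax":0.008,"ay":0.013,"az":-0.087},
{"tx":0.7,"ty":0.53,"tz":0.07,"ax":0.008,"ay":0.013,"az":-0.086},
{"tx":0.62,"ty":0.62,"tz":0.08,"ax":0.007,"ay":0.012,"az":-0.087}
{"tx":0.53,"ty":0.7,"tz":0.09,"ax":0.008,"ay":0.013,"az":-0.086},
{"tx":0.43,"ty":0.76,"tz":0.08,"ax":0.007,"ay":0.012,"az":-0.087},
{"tx":0.32,"ty":0.82,"tz":0.08,"ax":0.008,"ay":0.013,"az":-0.086},
{"tx":0.2,"ty":0.85,"tz":0.08,"ax":0.007,"ay":0.012,"az":-0.087},
{"tx":0.08,"ty":0.87,"tz":0.08,"ax":0.008,"ay":0.013,"az":-0.086}
-- at [ 400.3 -401.7  275.6] [ 2.998 -0.259  2.306]
{"tx
[... 162 characters left out ...]
.26,"ax":-0.016,"ay":-0.007,"az":0.034},
{"tx":-0.01,"ty":0.74,"tz":0.28,"ax":-0.016,"ay":-0.007,"az":0.033},
{"tx":0.03,"ty":0.74,"tz":0.3,"ax":-0.015,"ay":-0.008,"az":0.034}
{"tx":0.07,"ty":0.73,"tz":0.32,"ax":-0.016,"ay":-0.007,"az":0.033},
{"tx":0.11,"ty":0.71,"tz":0.33,"ax":-0.015,"ay":-0.008,"az":0.034},
{"tx":0.16,"ty":0.7,"tz":0.35,"ax":-0.016,"ay":-0.007,"az":0.033},
{"tx":0.2,"ty":0.68,"tz":0.36,"ax":-0.015,"ay":-0.008,"az":0.034},
{"tx":0.24,"ty":0.66,"tz":0.38,"ax":-0.016,"ay":-0.007,"az":0.033}
{"tx":0.27,"ty":0.64,"tz":0.39,"ax":-0.015,"ay":-0.008,"az":0.034},
{"tx":0.31,"ty":0.61,"tz":0.39,"ax":-0.016,"ay":-0.007,"az":0.033},
-- at [ 593.5 -268.8  232.3] [ 2.87  -0.253  1.64 ]
```

Request:
step_arm(
  moves=[
    {"tx":0.79,"ty":-0.38,"tz":-0.05,"ax":0.008,"ay":0.013,"az":-0.087},
    {"tx":0.84,"ty":-0.27,"tz":-0.03,"ax":0.008,"ay":0.013,"az":-0.087},
    {"tx":0.87,"ty":-0.15,"tz":-0.01,"ax":0.008,"ay":0.013,"az":-0.086},
    {"tx":0.88,"ty":-0.03,"tz":0.01,"ax":0.008,"ay":0.013,"az":-0.087},
    {"tx":0.88,"ty":0.09,"tz":0.02,"ax":0.008,"ay":0.013,"az":-0.086},
  ],
  gripper=0.5,
)

```text
clock: 0.72
eef_pos: [229.2, -538.9, 262.4]
tcp_rot: [-3.116, -0.116, 0.915]
contact_force: [0.5, -0.5, -0.4]
opening: 0.504
grasp_force: 0.0
```

Request:
step_arm(
  moves=[
    {"tx":0.86,"ty":0.21,"tz":0.04,"ax":0.008,"ay":0.013,"az":-0.087},
    {"tx":0.82,"ty":0.32,"tz":0.05,"ax":0.007,"ay":0.013,"az":-0.086},
    {"tx":0.77,"ty":0.43,"tz":0.07,"ax":0.008,"ay":0.013,"az":-0.087},
    {"tx":0.7,"ty":0.53,"tz":0.07,"ax":0.008,"ay":0.013,"az":-0.086},
    {"tx":0.62,"ty":0.62,"tz":0.08,"ax":0.007,"ay":0.012,"az":-0.087},
  ],
)

```text
clock: 1.35
eef_pos: [315.2, -470.1, 269.3]
tcp_rot: [3.109, -0.218, 1.605]
contact_force: [-0.3, -0.9, -0.7]
opening: 0.502
grasp_force: 0.0
```

Request:
step_arm(
  moves=[
    {"tx":0.53,"ty":0.7,"tz":0.09,"ax":0.008,"ay":0.013,"az":-0.086},
    {"tx":0.43,"ty":0.76,"tz":0.08,"ax":0.007,"ay":0.012,"az":-0.087},
    {"tx":0.32,"ty":0.82,"tz":0.08,"ax":0.008,"ay":0.013,"az":-0.086},
    {"tx":0.2,"ty":0.85,"tz":0.08,"ax":0.007,"ay":0.012,"az":-0.087},
    {"tx":0.08,"ty":0.87,"tz":0.08,"ax":0.008,"ay":0.013,"az":-0.086},
  ],
)

```text
clock: 1.98
eef_pos: [400.8, -401.5, 275.8]
tcp_rot: [2.998, -0.259, 2.31]
contact_force: [0.2, 0.2, 0.6]
opening: 0.499
grasp_force: 0.0
```

Run:
```python
from plan import *
s=r.sense();print(s["clock"],s["qpos"].round(2),s["contact_force"].round(1),s["opening"])
g=np.array([615,-246.5,152]); z=tool(15,0).apply([0,0,1])
plan([(g-80*z,15,0,10)])
```

```text
1.975 [-0.86  0.38  1.58  0.14  1.45 -1.62] [0.2 0.2 0.6] 0.49941252427121896
{"tx":-0.17,"ty":0.9,"tz":0.27,"ax":-0.019,"ay":-0.009,"az":0.04},
{"tx":-0.11,"ty":0.9,"tz":0.3,"ax":-0.019,"ay":-0.009,"az":0.04},
{"tx":-0.05,"ty":0.89,"tz":0.32,"ax":-0.018,"ay":-0.009,"az":0.04},
{"tx":0.02,"ty":0.89,"tz":0.35,"ax":-0.019,"ay":-0.009,"az":0.041},
{"tx":0.08,"ty":0.87,"tz":0.37,"ax":-0.018,"ay":-0.009,"az":0.041}
{"tx":0.14,"ty":0.85,"tz":0.4,"ax":-0.019,"ay":-0.009,"az":0.04},
{"tx":0.2,"ty":0.83,"tz":0.42,"ax":-0.018,"ay":-0.009,"az":0.041},
{"tx":0.25,"ty":0.81,"tz":0.44,"ax":-0.018,"ay":-0.009,"az":0.04},
{"tx":0.31,"ty":0.77,"tz":0.46,"ax":-0.019,"ay":-0.009,"az":0.041},
{"tx":0.37,"ty":0.74,"tz":0.48,"ax":-0.018,"ay":-0.008,"az":0.04}
-- at [ 593.5 -268.6  232.2] [ 2.872 -0.253  1.64 ]
```

Request:
step_arm(
  moves=[
    {"tx":-0.17,"ty":0.9,"tz":0.27,"ax":-0.019,"ay":-0.009,"az":0.04},
    {"tx":-0.11,"ty":0.9,"tz":0.3,"ax":-0.019,"ay":-0.009,"az":0.04},
    {"tx":-0.05,"ty":0.89,"tz":0.32,"ax":-0.018,"ay":-0.009,"az":0.04},
    {"tx":0.02,"ty":0.89,"tz":0.35,"ax":-0.019,"ay":-0.009,"az":0.041},
    {"tx":0.08,"ty":0.87,"tz":0.37,"ax":-0.018,"ay":-0.009,"az":0.041},
  ],
)

```text
clock: 2.6
eef_pos: [497.5, -335.6, 253.7]
tcp_rot: [2.935, -0.245, 1.968]
contact_force: [1.0, 0.3, -0.3]
opening: 0.502
grasp_force: 0.0
```

Request:
step_arm(
  moves=[
    {"tx":0.14,"ty":0.85,"tz":0.4,"ax":-0.019,"ay":-0.009,"az":0.04},
    {"tx":0.2,"ty":0.83,"tz":0.42,"ax":-0.018,"ay":-0.009,"az":0.041},
    {"tx":0.25,"ty":0.81,"tz":0.44,"ax":-0.018,"ay":-0.009,"az":0.04},
    {"tx":0.31,"ty":0.77,"tz":0.46,"ax":-0.019,"ay":-0.009,"az":0.041},
    {"tx":0.37,"ty":0.74,"tz":0.48,"ax":-0.018,"ay":-0.008,"az":0.04},
  ],
)

```text
clock: 3.22
eef_pos: [594.0, -269.5, 231.8]
tcp_rot: [2.872, -0.252, 1.633]
contact_force: [0.8, -0.3, 0.0]
opening: 0.497
grasp_force: 0.0
```

Run:
```python
from plan import *
p,d,K,T=grab("scene");np.savez("s1.npz",p=p,d=d,K=K,T=T)
s=r.sense();print(s["clock"],s["eef_pos"],s["qpos"].round(2))
W=cloud(d,K,T);m=((W>[590,-310,140])&(W<[640,-100,168])).all(-1)&(p.max(-1)<75)
k,l,st,ce=cv2.connectedComponentsWithStats(m.astype(np.uint8))
for i in range(1,k):
    if st[i,4]>4:print(ce[i],st[i,4],W[l==i].mean(0))
cv2.imwrite("pics/s1.png",cv2.resize(p[130:290,240:450,::-1],None,fx=3,fy=3,interpolation=cv2.INTER_CUBIC))
plan([([615,-246.5,152],15,0,5)])
```

```text
3.275 [ 595.28345644 -267.80443422  231.31147311] [-0.6   0.4   1.68  0.42  1.04 -0.84]
[326.  211.4] 5 [ 611.94505202 -154.48735996  157.48715548]
[339.19047619 227.95238095] 21 [ 612.58376574 -245.08614421  155.27592421]
{"ty":-0.01,"tz":0.63,"az":-0.001},
{"tx":-0.01,"ty":-0.01,"tz":0.63,"az":-0.001},
{"ty":-0.01,"tz":0.63,"az":-0.001},
{"tx":-0.01,"ty":-0.02,"tz":0.62,"ax":0.001,"az":-0.001},
{"ty":-0.01,"tz":0.63,"ay":0.001,"az":-0.002}
-- at [ 613.6 -248.   157.6] [ 2.871 -0.253  1.641]
```

View pics/s1.png

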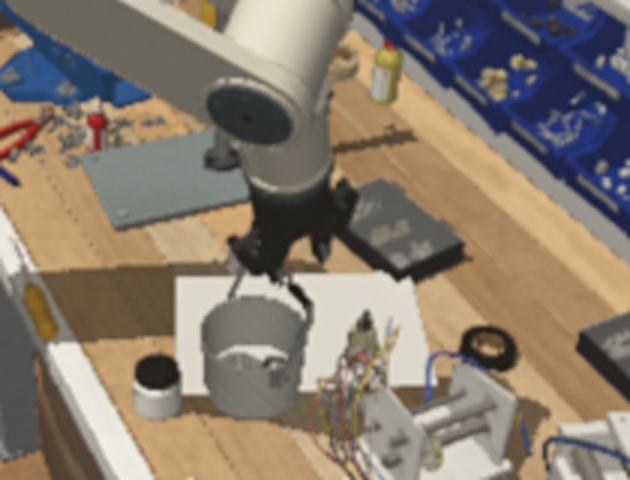

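The open gripper stands above and behind the bail, with the right sleeve at crop (300,295) and the jar and bottle clear. I'll advance and close.

Request:
step_arm(
  moves=[
    {"tz":0.63},
    {"tz":0.63},
    {"tz":0.63},
    {"tz":0.63,"tx":-0.02,"ty":-0.04},
    {"tz":0.62},
  ],
)

```text
schema error: expected keys tx, ty, tz, ax, ay, az
```

Run:
```python
from plan import *
p,d,K,T=grab("scene")
s=r.sense();print(s["clock"],s["eef_pos"],s["contact_force"].round(1))
cv2.imwrite("pics/s2.png",cv2.resize(p[170:290,270:400,::-1],None,fx=4,fy=4,interpolation=cv2.INTER_CUBIC))
```

```text
3.325 [ 594.10874451 -268.4761932   231.48202223] [-1.  -0.3  0.5]
```

View pics/s2.png

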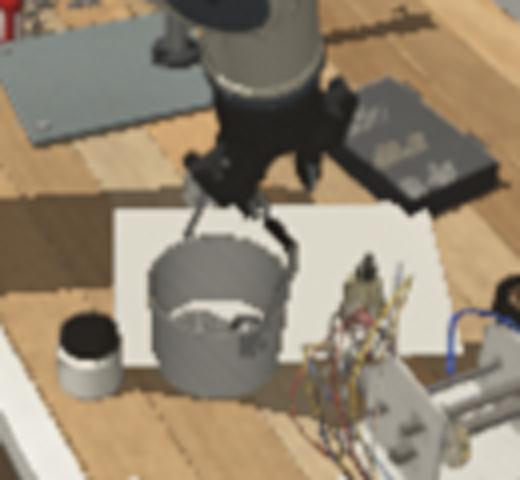

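The call was refused because each row needs all six keys, so nothing moved and the picture matches the last one. I'll redo the advance.

Request:
step_arm(
  moves=[
    {"tx":0,"ty":0,"tz":0.63,"ax":0,"ay":0,"az":0},
    {"tx":0,"ty":0,"tz":0.63,"ax":0,"ay":0,"az":0},
    {"tx":-0.01,"ty":-0.02,"tz":0.63,"ax":0,"ay":0,"az":0},
    {"tx":0,"ty":-0.02,"tz":0.63,"ax":0,"ay":0,"az":0},
    {"tx":0,"ty":0,"tz":0.62,"ax":0,"ay":0,"az":0},
  ],
)

```text
clock: 3.95
eef_pos: [612.4, -249.9, 157.5]
tcp_rot: [2.872, -0.252, 1.636]
contact_force: [0.5, -0.9, 0.0]
opening: 0.501
grasp_force: 0.0
```

Run:
```python
from plan import *
p,d,K,T=grab("scene")
s=r.sense();print(s["clock"],s["eef_pos"],s["contact_force"].round(1))
W=cloud(d,K,T);m=((W>[590,-310,140])&(W<[640,-100,168])).all(-1)&(p.max(-1)<75)
print(W[222:234:2,336:346:2].round().tolist())
cv2.imwrite("pics/s2.png",cv2.resize(p[190:260,290:380,::-1],None,fx=6,fy=6,interpolation=cv2.INTER_CUBIC))
```

```text
4.0 [ 611.9472566  -248.96393587  155.64715735] [-0.2  1.1 -2.5]
[[[574.0, -288.0, 228.0], [581.0, -289.0, 226.0], [597.0, -274.0, 208.0], [606.0, -271.0, 202.0], [632.0, -240.0, 169.0]], [[576.0, -286.0, 217.0], [582.0, -287.0, 216.0], [709.0, -89.0, 15.0], [718.0, -89.0, 12.0], [722.0, -97.0, 17.0]], [[579.0, -282.0, 205.0], [586.0, -282.0, 202.0], [616.0, -243.0, 161.0], [714.0, -96.0, 8.0], [720.0, -101.0, 10.0]], [[582.0, -278.0, 193.0], [609.0, -243.0, 155.0], [613.0, -250.0, 159.0], [620.0, -251.0, 157.0], [716.0, -108.0, 7.0]], [[680.0, -111.0, 14.0], [689.0, -111.0, 10.0], [610.0, -255.0, 155.0], [613.0, -262.0, 160.0], [621.0, -261.0, 156.0]], [[636.0, -187.0, 82.0], [684.0, -121.0, 10.0], [690.0, -124.0, 10.0], [614.0, -262.0, 151.0], [618.0, -267.0, 154.0]]]
```

View pics/s2.png

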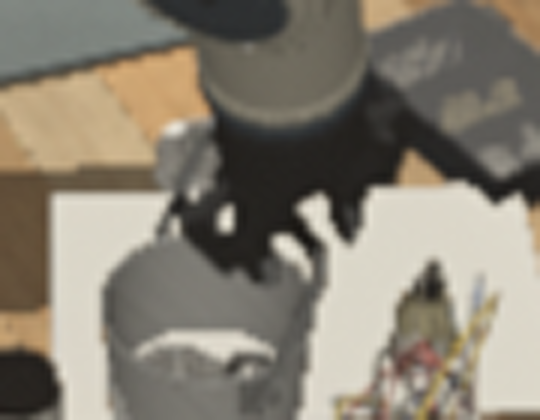

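The fingers straddle the bar, with the near finger at crop (250,265), the far one at (345,230) and the sleeve between them. I'll close at 100 N, then lift 12 mm to test the grip.

Request:
step_arm(
  moves=[
    {"tx":0,"ty":0,"tz":0,"ax":0,"ay":0,"az":0},
    {"tx":0,"ty":0,"tz":0,"ax":0,"ay":0,"az":0},
    {"tx":0,"ty":0,"tz":0,"ax":0,"ay":0,"az":0},
    {"tx":0,"ty":0,"tz":0,"ax":0,"ay":0,"az":0},
    {"tx":0,"ty":0,"tz":0,"ax":0,"ay":0,"az":0},
  ],
  gripper=0,
  newtons=110,
)

```text
clock: 4.62
eef_pos: [612.7, -250.5, 159.3]
tcp_rot: [2.871, -0.251, 1.636]
contact_force: [0.2, -1.5, 2.7]
opening: 0.112
grasp_force: 107.4
```

Run:
```python
from plan import *
p,R=pose();print(p,R.inv().apply([0,0,1]))
g=p+R.apply([0,0,6]);print(g,r.sense()["contact_force"],r.sense()["wrist_torque"])
plan([(g+[0,0,15],15,0,5),(g+[0,0,125],15,0,10)])
```

```text
[ 612.66833131 -250.50435816  159.3326924 ] [ 0.24848652  0.2590275  -0.9333591 ]
[ 614.17599442 -248.96643083  153.73253781] [ 0.16362664 -1.47576883  2.65250611] [-0.23619125  0.00454005  0.01771509]
{"tx":0.03,"ty":0.03,"tz":-0.11},
{"tx":0.03,"ty":0.03,"tz":-0.11,"az":-0.001},
{"tx":0.03,"ty":0.03,"tz":-0.11,"ay":0.001},
{"tx":0.03,"ty":0.03,"tz":-0.11,"az":-0.001},
{"tx":0.03,"ty":0.04,"tz":-0.12,"ax":0.001,"ay":0.001}
-- at [ 612.8 -250.5  174.4] [ 2.871 -0.253  1.64 ]
{"tx":0.11,"ty":0.11,"tz":-0.41},
{"tx":0.11,"ty":0.11,"tz":-0.41},
{"tx":0.11,"ty":0.11,"tz":-0.41},
{"tx":0.11,"ty":0.11,"tz":-0.41},
{"tx":0.11,"ty":0.12,"tz":-0.41}
{"tx":0.11,"ty":0.11,"tz":-0.41},
{"tx":0.11,"ty":0.12,"tz":-0.41},
{"tx":0.11,"ty":0.11,"tz":-0.41},
{"tx":0.11,"ty":0.12,"tz":-0.41},
{"tx":0.11,"ty":0.11,"tz":-0.42}
-- at [ 612.6 -250.6  284.4] [ 2.871 -0.253  1.64 ]
```

Request:
step_arm(
  moves=[
    {"tx":0.03,"ty":0.03,"tz":-0.11,"ax":0,"ay":0,"az":0},
    {"tx":0.03,"ty":0.03,"tz":-0.11,"ax":0,"ay":0,"az":0},
    {"tx":0.03,"ty":0.03,"tz":-0.11,"ax":0,"ay":0,"az":0},
    {"tx":0.03,"ty":0.03,"tz":-0.11,"ax":0,"ay":0,"az":0},
    {"tx":0.03,"ty":0.03,"tz":-0.12,"ax":0,"ay":0,"az":0},
  ],
)

```text
clock: 5.25
eef_pos: [612.2, -250.1, 173.9]
tcp_rot: [2.872, -0.252, 1.636]
contact_force: [0.6, -0.1, -3.9]
opening: 0.111
grasp_force: 107.4
```

Request:
step_arm(
  moves=[
    {"tx":0.07,"ty":0.07,"tz":-0.25,"ax":0,"ay":0,"az":0},
    {"tx":0.11,"ty":0.11,"tz":-0.41,"ax":0,"ay":0,"az":0},
    {"tx":0.11,"ty":0.11,"tz":-0.41,"ax":0,"ay":0,"az":0},
    {"tx":0.07,"ty":0.07,"tz":-0.25,"ax":0,"ay":0,"az":0},
    {"tx":0,"ty":0,"tz":0,"ax":0,"ay":0,"az":0},
  ],
)

```text
clock: 5.88
eef_pos: [612.4, -250.1, 210.0]
tcp_rot: [2.871, -0.251, 1.636]
contact_force: [0.8, -0.5, -4.8]
opening: 0.117
grasp_force: 107.5
```

Run:
```python
from plan import *
p,d,K,T=grab("scene");np.savez("s3.npz",p=p,d=d,K=K,T=T)
s=r.sense();print(s["clock"],s["eef_pos"],s["contact_force"].round(1),s["wrist_torque"].round(2),s["opening"])
cv2.imwrite("pics/s3.png",cv2.resize(p[170:280,270:410,::-1],None,fx=5,fy=5,interpolation=cv2.INTER_CUBIC))
```

```text
5.925 [ 612.16739213 -250.01932976  209.3978185 ] [-0.2 -0.2 -4. ] [-0.52  0.15  0.02] 0.11477628797446979
```

View pics/s3.png

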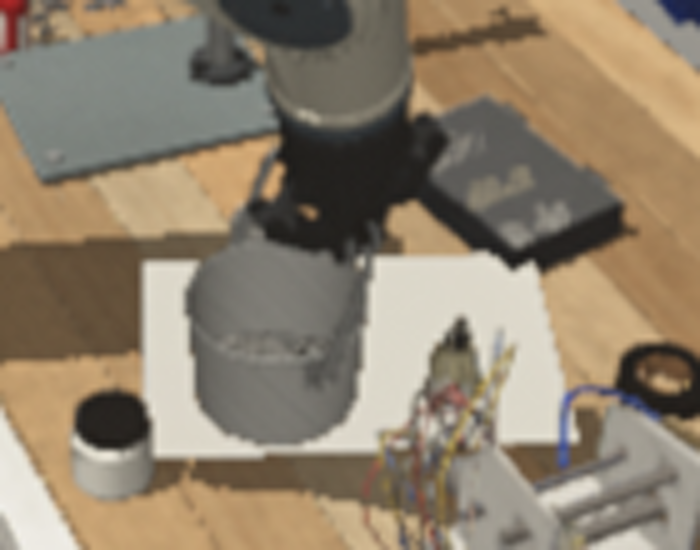

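The pail is lifted about 50 mm and hangs nearly level. The bottle and jar haven't moved. I'll measure the tilt and plan the carry.

```bash
cat > rim.py <<'E'
from plan import *
def rim(W,c,zr,rad=75):
    """ rim height against y and x from the outer-wall/rim points near centre c """
    q=W[(np.hypot(W[...,0]-c[0],W[...,1]-c[1])<rad)&(abs(W[...,2]-zr)<22)]
    out=[]
    for th in np.arange(-180,180,30):
        a=np.degrees(np.arctan2(q[:,1]-c[1],q[:,0]-c[0])); k=(abs((a-th+180)%360-180)<12)&(np.hypot(*(q[:,:2]-c[:2]).T)>50)
        if k.sum()>4: out.append([th,k.sum(),*q[k][q[k][:,2]>np.percentile(q[k][:,2],85)].mean(0).round(1)])
    return out
E
python3 - <<'E'
from rim import *
a=np.load("s3.npz");W=cloud(a["d"],a["K"],a["T"])
for o in rim(W,np.array([583,-208]),132):print(o)
m=((W>[500,-300,60])&(W<[575,-120,125])).all(-1);from m import circ
q=W[m];print(circ(q[:,:2],60),len(q))
p,R=pose();g=p+R.apply([0,0,6]);print("grip",g)
plan([(g+[0,0,68],15,0,5),([585,-40,g[2]+85],36,-5.5,12),([545,150,g[2]+85],36,-5.5,10)])
E
```

```text
[np.int64(-180), np.int64(17), np.float64(524.0), np.float64(-206.9), np.float64(131.5)]
[np.int64(-150), np.int64(36), np.float64(533.9), np.float64(-242.4), np.float64(133.9)]
[np.int64(-120), np.int64(40), np.float64(554.5), np.float64(-258.9), np.float64(133.7)]
[np.int64(-90), np.int64(52), np.float64(591.5), np.float64(-274.1), np.float64(145.9)]
[np.int64(-60), np.int64(21), np.float64(614.4), np.float64(-257.9), np.float64(136.2)]
[np.int64(-30), np.int64(6), np.float64(634.0), np.float64(-234.1), np.float64(133.9)]
[np.int64(0), np.int64(15), np.float64(640.0), np.float64(-207.5), np.float64(134.0)]
[np.int64(30), np.int64(29), np.float64(634.0), np.float64(-179.4), np.float64(129.9)]
[np.int64(60), np.int64(35), np.float64(608.6), np.float64(-155.1), np.float64(129.7)]
[np.int64(90), np.int64(56), np.float64(592.1), np.float64(-140.4), np.float64(145.8)]
[np.int64(120), np.int64(24), np.float64(554.1), np.float64(-155.0), np.float64(132.6)]
[np.int64(150), np.int64(11), np.float64(531.3), np.float64(-179.9), np.float64(132.3)]
(array([ 588. , -207.9,   60. ]), np.float64(1.
[... 801 characters left out ...]
.02,"ay":-0.002},
{"tx":0.7,"ty":-0.1,"tz":0.06,"ax":-0.02,"ay":-0.003,"az":-0.001},
{"tx":0.69,"ty":-0.1,"tz":0.06,"ax":-0.02,"ay":-0.002}
{"tx":0.7,"ty":-0.1,"tz":0.05,"ax":-0.02,"ay":-0.003,"az":-0.001},
{"tx":0.69,"ty":-0.11,"tz":0.05,"ax":-0.019,"ay":-0.002},
-- at [581.5 -41.3 293.4] [ 2.497 -0.211  1.631]
{"tx":0.75,"ty":-0.19,"tz":0.06},
{"tx":0.75,"ty":-0.19,"tz":0.06},
{"tx":0.75,"ty":-0.19,"tz":0.06},
{"tx":0.75,"ty":-0.19,"tz":0.06},
{"tx":0.75,"ty":-0.19,"tz":0.06}
{"tx":0.75,"ty":-0.19,"tz":0.06},
{"tx":0.75,"ty":-0.18,"tz":0.06},
{"tx":0.75,"ty":-0.19,"tz":0.06},
{"tx":0.76,"ty":-0.18,"tz":0.06},
{"tx":0.75,"ty":-0.19,"tz":0.06}
-- at [541.4 148.7 293.4] [ 2.497 -0.211  1.631]
```

Request:
step_arm(
  moves=[
    {"tx":0.1,"ty":0.1,"tz":-0.36,"ax":0,"ay":0,"az":0},
    {"tx":0.17,"ty":0.17,"tz":-0.64,"ax":0,"ay":0,"az":0},
    {"tx":0.17,"ty":0.17,"tz":-0.64,"ax":0,"ay":0,"az":0},
    {"tx":0.17,"ty":0.17,"tz":-0.64,"ax":0,"ay":0,"az":0},
    {"tx":0.07,"ty":0.08,"tz":-0.25,"ax":0,"ay":0,"az":0},
  ],
)

```text
clock: 6.55
eef_pos: [612.4, -250.2, 278.9]
tcp_rot: [2.87, -0.25, 1.636]
contact_force: [-1.0, -0.1, -4.6]
opening: 0.111
grasp_force: 107.7
```

Request:
step_arm(
  moves=[
    {"tx":0.25,"ty":-0.03,"tz":0.04,"ax":-0.01,"ay":-0.002,"az":0},
    {"tx":0.5,"ty":-0.06,"tz":0.07,"ax":-0.018,"ay":-0.002,"az":-0.001},
    {"tx":0.69,"ty":-0.09,"tz":0.09,"ax":-0.019,"ay":-0.002,"az":0},
    {"tx":0.69,"ty":-0.09,"tz":0.09,"ax":-0.019,"ay":-0.002,"az":-0.001},
    {"tx":0.7,"ty":-0.09,"tz":0.08,"ax":-0.019,"ay":-0.002,"az":0},
  ],
)

```text
clock: 7.18
eef_pos: [600.8, -177.7, 281.6]
tcp_rot: [2.739, -0.237, 1.633]
contact_force: [1.5, 0.0, -3.9]
opening: 0.115
grasp_force: 107.6
```

Request:
step_arm(
  moves=[
    {"tx":0.7,"ty":-0.1,"tz":0.08,"ax":-0.019,"ay":-0.002,"az":-0.001},
    {"tx":0.7,"ty":-0.1,"tz":0.08,"ax":-0.019,"ay":-0.002,"az":-0.001},
    {"tx":0.7,"ty":-0.1,"tz":0.07,"ax":-0.019,"ay":-0.002,"az":0},
    {"tx":0.7,"ty":-0.1,"tz":0.06,"ax":-0.019,"ay":-0.003,"az":-0.001},
    {"tx":0.7,"ty":-0.1,"tz":0.06,"ax":-0.019,"ay":-0.002,"az":0},
  ],
)

```text
clock: 7.8
eef_pos: [587.7, -90.1, 288.4]
tcp_rot: [2.591, -0.219, 1.629]
contact_force: [-0.3, 1.1, -3.7]
opening: 0.113
grasp_force: 107.6
```

Request:
step_arm(
  moves=[
    {"tx":0.7,"ty":-0.1,"tz":0.05,"ax":-0.019,"ay":-0.003,"az":-0.001},
    {"tx":0.7,"ty":-0.1,"tz":0.05,"ax":-0.019,"ay":-0.002,"az":0},
    {"tx":0.7,"ty":-0.12,"tz":0.05,"ax":0,"ay":0,"az":0},
    {"tx":0.45,"ty":-0.1,"tz":0.04,"ax":0,"ay":0,"az":0},
    {"tx":0.2,"ty":0,"tz":0,"ax":0,"ay":0,"az":0},
  ],
)

```text
clock: 8.43
eef_pos: [578.2, -21.7, 293.9]
tcp_rot: [2.532, -0.211, 1.627]
contact_force: [0.0, 0.5, -4.3]
opening: 0.113
grasp_force: 107.7
```

Run:
```python
from rim import *
from m import circ
s=r.sense();print(s["clock"],s["qpos"].round(2),s["contact_force"].round(1),s["opening"],s["grasp_force"])
p,d,K,T=grab("scene");np.savez("s4.npz",p=p,d=d,K=K,T=T);W=cloud(d,K,T)
x,R=pose();g=x+R.apply([0,0,6]);print("grip",g)
m=((W>[500,g[1]-30,110])&(W<[g[0]+70,g[1]+115,210])).all(-1)
c=g+[4,40,-90]
q=W[((W>[500,g[1]-30,g[2]-140])&(W<[c[0],g[1]+115,g[2]-85])).all(-1)];f=circ(q[:,:2],60);print(f,len(q))
for o in rim(W,f[0],g[2]-72):print(*o)
cv2.imwrite("pics/s4.png",cv2.resize(p[70:260,220:400,::-1],None,fx=3,fy=3,interpolation=cv2.INTER_CUBIC))
tgt=np.array([616.5,206.5,238+44])
X=Ro.from_euler("z",-5.5,degrees=True).apply
plan([(tgt+X([-70,-40,-7]),36,-5.5,10)])
```

```text
8.425 [-0.22  0.04  2.09  0.66  0.55 -0.7 ] [ 0.   0.5 -4.3] 0.11340671291743507 107.68352508544922
grip [581.91581631 -20.41314583 289.45666587]
(array([590.7,  19.3,  60. ]), np.float64(2.3)) 380
-180 10 523.0 15.1 206.1
-150 19 535.2 -14.4 208.2
-120 27 562.2 -38.8 214.4
-90 39 578.6 -48.6 235.4
-60 21 618.2 -27.8 217.4
-30 8 634.1 -8.2 222.2
0 5 641.9 16.1 218.5
30 24 636.5 46.8 217.2
60 16 612.2 70.1 209.7
90 27 591.6 78.2 212.4
120 22 563.6 75.4 209.7
150 11 535.5 54.7 208.3
{"tx":0.75,"ty":-0.22,"tz":0.12,"ax":-0.002},
{"tx":0.75,"ty":-0.22,"tz":0.12,"ax":-0.002},
{"tx":0.75,"ty":-0.22,"tz":0.11,"ax":-0.002},
{"tx":0.75,"ty":-0.22,"tz":0.11,"ax":-0.002},
{"tx":0.76,"ty":-0.22,"tz":0.11,"ax":-0.002}
{"tx":0.75,"ty":-0.22,"tz":0.12,"ax":-0.002},
{"tx":0.76,"ty":-0.22,"tz":0.11,"ax":-0.002,"az":-0.001},
{"tx":0.75,"ty":-0.22,"tz":0.11,"ax":-0.003},
{"tx":0.76,"ty":-0.22,"tz":0.11,"ax":-0.002,"ay":0.001,"az":-0.001},
{"tx":0.75,"ty":-0.22,"tz":0.12,"ax":-0.003}
-- at [539.5 172.1 279.7] [ 2.497 -0.211  1.631]
```

View pics/s4.png

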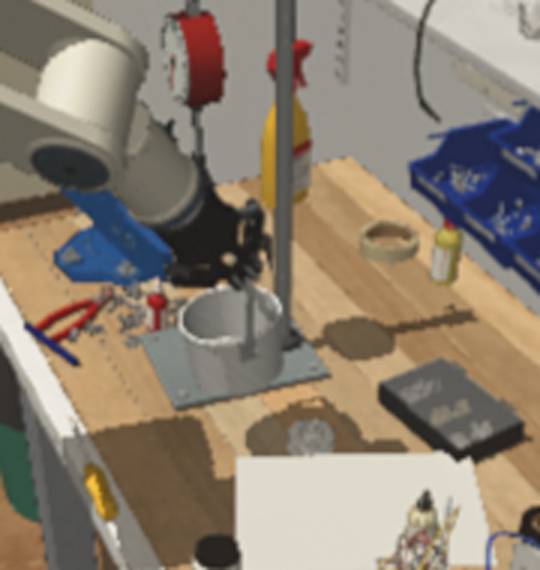

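The pail is clear of everything, with the gripper at crop (240,250), the hook at (200,160) and the threadlock bottle standing at (155,310). Pivot friction has dragged the pail about 7° nose-down. I'll swing the bail about 7° past upright and back to bring the pail level again on the way in.

Run:
```python
from plan import *
X=Ro.from_euler("z",-5.5,degrees=True).apply
tgt=np.array([616.5,206.5,238+44]); e=tgt+X([-72,-40,-7]); x,R=pose(); g=x+R.apply([0,0,6])
plan([(g+(e-g)*.55,42,-5.5,7),(e,35,-5.5,8)])
```

```text
{"tx":0.59,"ty":-0.18,"tz":0.09,"ax":-0.012,"az":-0.003},
{"tx":0.59,"ty":-0.18,"tz":0.09,"ax":-0.012,"az":-0.003},
{"tx":0.6,"ty":-0.18,"tz":0.08,"ax":-0.012,"az":-0.003},
{"tx":0.6,"ty":-0.18,"tz":0.08,"ax":-0.013,"az":-0.003},
{"tx":0.59,"ty":-0.18,"tz":0.07,"ax":-0.012,"az":-0.002}
{"tx":0.6,"ty":-0.17,"tz":0.07,"ax":-0.013,"az":-0.003},
{"tx":0.6,"ty":-0.17,"tz":0.07,"ax":-0.012,"ay":0.001,"az":-0.002},
-- at [555.4  85.2 285.9] [ 2.392 -0.194  1.652]
{"tx":0.43,"ty":-0.12,"tz":0.05,"ax":0.009,"az":0.002},
{"tx":0.43,"ty":-0.12,"tz":0.05,"ax":0.009,"az":0.003},
{"tx":0.43,"ty":-0.12,"tz":0.05,"ax":0.009,"az":0.002},
{"tx":0.42,"ty":-0.12,"tz":0.05,"ax":0.01,"az":0.003},
{"tx":0.42,"ty":-0.12,"tz":0.05,"ax":0.009,"az":0.002}
{"tx":0.43,"ty":-0.12,"tz":0.06,"ax":0.01,"az":0.003},
{"tx":0.42,"ty":-0.12,"tz":0.06,"ax":0.009,"az":0.002},
{"tx":0.43,"ty":-0.13,"tz":0.06,"ax":0.01,"az":0.003},
-- at [537.5 172.5 279.7] [ 2.515 -0.214  1.627]
```

Request:
step_arm(
  moves=[
    {"tx":0.35,"ty":-0.1,"tz":0.05,"ax":-0.012,"ay":0,"az":-0.003},
    {"tx":0.59,"ty":-0.18,"tz":0.09,"ax":-0.012,"ay":0,"az":-0.003},
    {"tx":0.6,"ty":-0.18,"tz":0.08,"ax":-0.012,"ay":0,"az":-0.003},
    {"tx":0.6,"ty":-0.18,"tz":0.08,"ax":-0.013,"ay":0,"az":-0.003},
    {"tx":0.6,"ty":-0.18,"tz":0.07,"ax":-0.012,"ay":0,"az":-0.002},
  ],
)

```text
clock: 9.1
eef_pos: [563.2, 48.2, 288.6]
tcp_rot: [2.431, -0.198, 1.644]
contact_force: [0.3, 0.1, -4.6]
opening: 0.112
grasp_force: 107.6
```

Request:
step_arm(
  moves=[
    {"tx":0.6,"ty":-0.17,"tz":0.07,"ax":-0.013,"ay":0,"az":-0.003},
    {"tx":0.6,"ty":-0.17,"tz":0.07,"ax":-0.012,"ay":0,"az":-0.002},
    {"tx":0.55,"ty":-0.15,"tz":0.06,"ax":0,"ay":0,"az":0},
    {"tx":0.43,"ty":-0.12,"tz":0.05,"ax":0.009,"ay":0,"az":0.002},
    {"tx":0.43,"ty":-0.12,"tz":0.05,"ax":0.009,"ay":0,"az":0.003},
  ],
)

```text
clock: 9.72
eef_pos: [549.4, 114.8, 283.7]
tcp_rot: [2.422, -0.198, 1.644]
contact_force: [0.4, -0.4, -4.5]
opening: 0.111
grasp_force: 107.7
```

Request:
step_arm(
  moves=[
    {"tx":0.43,"ty":-0.12,"tz":0.05,"ax":0.009,"ay":0,"az":0.002},
    {"tx":0.42,"ty":-0.12,"tz":0.05,"ax":0.01,"ay":0,"az":0.003},
    {"tx":0.42,"ty":-0.12,"tz":0.05,"ax":0.009,"ay":0,"az":0.002},
    {"tx":0.42,"ty":-0.12,"tz":0.06,"ax":0.01,"ay":0,"az":0.003},
    {"tx":0.3,"ty":-0.12,"tz":0.06,"ax":0.009,"ay":0,"az":0.002},
  ],
)

```text
clock: 10.35
eef_pos: [538.6, 165.9, 279.2]
tcp_rot: [2.499, -0.21, 1.629]
contact_force: [0.3, -0.0, -3.8]
opening: 0.11
grasp_force: 107.8
```

Request:
step_arm(
  moves=[
    {"tx":0.1,"ty":-0.06,"tz":0.04,"ax":0.01,"ay":0,"az":0.003},
    {"tx":0,"ty":0,"tz":0,"ax":0,"ay":0,"az":0},
    {"tx":0,"ty":0,"tz":0,"ax":0,"ay":0,"az":0},
    {"tx":0,"ty":0,"tz":0,"ax":0,"ay":0,"az":0},
  ],
)

```text
clock: 10.85
eef_pos: [538.3, 168.0, 278.5]
tcp_rot: [2.514, -0.212, 1.625]
contact_force: [-0.5, -0.0, -4.5]
opening: 0.117
grasp_force: 107.7
```

Run:
```python
from rim import *
from m import circ
s=r.sense();print(s["clock"],s["qpos"].round(2),s["contact_force"].round(1),s["opening"],s["grasp_force"])
x,R=pose();g=x+R.apply([0,0,6]);print("grip",g)
for n in("scene","top"):
    p,d,K,T=grab(n);np.savez(n[0]+"5.npz",p=p,d=d,K=K,T=T);W=cloud(d,K,T)
    q=W[((W>[440,g[1]-30,g[2]-140])&(W<[g[0]+4,g[1]+115,g[2]-85])).all(-1)]
    if len(q)>30:
        f=circ(q[:,:2],60);print(n,f,len(q))
        for o in rim(W,f[0],g[2]-72):print(*o)
    m=((W>[g[0]-30,g[1]+5,g[2]-25])&(W<[g[0]+45,g[1]+95,g[2]+25])).all(-1);q=W[m]
    print(n,"bail",len(q));[print(y,np.median(q[abs(q[:,1]-y)<4],0).round(1),(abs(q[:,1]-y)<4).sum()) for y in np.arange(g[1]+10,g[1]+95,8) if (abs(q[:,1]-y)<4).sum()>2]
    if n=="scene":cv2.imwrite("pics/s5.png",cv2.resize(p[70:220,220:360,::-1],None,fx=4,fy=4,interpolation=cv2.INTER_CUBIC))
```

```text
10.85 [ 0.28 -0.    2.19  0.12  0.3   0.19] [-0.5 -0.  -4.5] 0.11697569007541303 107.69163966178894
grip [541.79800107 169.22979695 273.71717851]
scene (array([550.4, 209.7,  60. ]), np.float64(2.1)) 313
-180 11 485.0 203.4 197.6
-150 22 497.8 175.0 197.9
-120 29 516.3 156.3 198.0
-90 33 539.4 140.7 217.3
-60 17 581.7 164.3 197.1
-30 6 597.3 181.9 198.4
0 11 603.5 212.5 198.6
30 18 597.5 234.1 199.2
60 14 578.8 257.2 197.1
90 30 552.1 273.3 207.5
120 19 521.9 260.6 196.4
150 13 494.8 237.9 196.4
scene bail 7
179.22979695125792 [540.1 179.9 281.5] 3
top (array([479.9, 271.1,  60. ]), np.float64(9.2)) 158
-90 7 480.9 207.7 204.3
0 28 543.9 273.0 211.1
top bail 90
179.22979695125792 [544.6 179.1 277.7] 7
187.22979695125792 [542.5 186.  277.5] 9
195.22979695125792 [542.  195.6 278.9] 6
203.22979695125792 [544.2 204.  278.3] 6
211.22979695125792 [544.8 209.9 279. ] 8
219.22979695125792 [544.3 217.7 283.4] 4
227.22979695125792 [544.8 227.  276.6] 9
235.22979695125792 [545.7 236.2 275.1] 9
243.22979695125792 [545.9 242.4 276.9] 10
251.22979695125792 [547.2 252.2 274.5] 11
259.2297969512579 [547.2 259.  275.2] 10
```

View pics/s5.png

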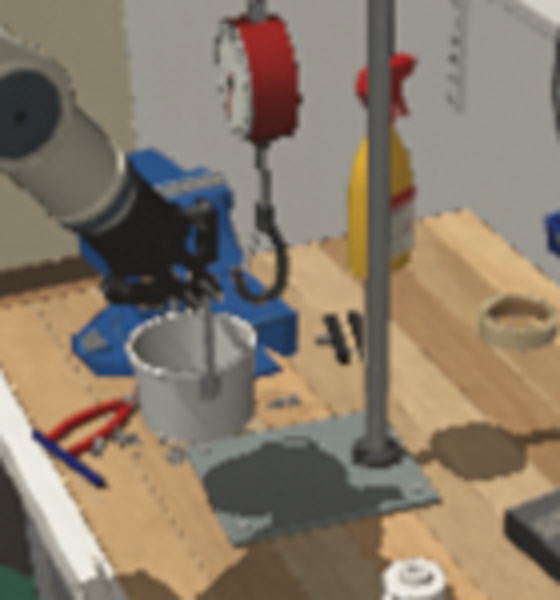

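The pail now hangs level with its rim at 197–199 mm all round. The bar is in front of the hook, with the hook tip at crop (240,280) and the bail hump at about (210,290). The hump is at about (545.3, 209.5, 279) and the seat at (616, 206.5, 238). I'll plan the straight insertion.

```bash
cat > seg.py <<'E'
from plan import *
def seg(d,n,R=None):
    """rows for world shift d in n equal rows, no turning"""
    x,R=pose(); t=R.inv().apply(d)/25/n; print(d,"->",n,"rows of",t.round(3))
E
python3 - <<'E'
from seg import *
seg(np.array([48,-1.2,2.]),5)
seg(np.array([22.5,-1.9,0]),5)
seg(np.array([0,0,-10.]),5);seg(np.array([10,-.9,0]),5)
a=np.load("s5.npz");W=cloud(a["d"],a["K"],a["T"]);q=W[((W>[575,190,215])&(W<[660,225,385])).all(-1)]
for z in range(220,385,12):
    k=q[abs(q[:,2]-z)<6]
    if len(k):print(z,len(k),k.min(0).round(),k.max(0).round(),np.median(k,0).round())
E
```

```text
[48.  -1.2  2. ] -> 5 rows of [-0.027  0.323  0.207]
[22.5 -1.9  0. ] -> 5 rows of [-0.024  0.148  0.101]
[  0.   0. -10.] -> 5 rows of [-0.017 -0.046  0.063]
[10.  -0.9  0. ] -> 5 rows of [-0.011  0.066  0.045]
232 22 [600. 195. 227.] [636. 209. 238.] [617. 203. 233.]
244 19 [593. 192. 239.] [640. 212. 250.] [617. 202. 242.]
256 23 [590. 194. 250.] [646. 212. 262.] [633. 203. 256.]
268 17 [590. 197. 263.] [642. 210. 273.] [606. 206. 268.]
280 17 [602. 198. 275.] [643. 215. 285.] [636. 204. 281.]
292 11 [610. 198. 287.] [639. 210. 296.] [631. 205. 291.]
304 17 [612. 195. 298.] [634. 212. 310.] [624. 201. 304.]
316 16 [615. 194. 311.] [632. 209. 322.] [621. 199. 316.]
328 13 [614. 195. 322.] [631. 210. 331.] [621. 202. 327.]
340 8 [620. 194. 334.] [628. 207. 345.] [622. 199. 339.]
352 12 [619. 197. 346.] [630. 207. 357.] [624. 204. 351.]
364 8 [619. 199. 361.] [629. 206. 369.] [622. 201. 366.]
376 9 [618. 201. 372.] [626. 211. 380.] [622. 204. 375.]
```

Request:
step_arm(
  moves=[
    {"tx":-0.03,"ty":0.32,"tz":0.21,"ax":0,"ay":0,"az":0},
    {"tx":-0.03,"ty":0.32,"tz":0.21,"ax":0,"ay":0,"az":0},
    {"tx":-0.03,"ty":0.32,"tz":0.21,"ax":0,"ay":0,"az":0},
    {"tx":-0.03,"ty":0.32,"tz":0.21,"ax":0,"ay":0,"az":0},
    {"tx":-0.03,"ty":0.32,"tz":0.2,"ax":0,"ay":0,"az":0},
  ],
)

```text
clock: 11.58
eef_pos: [586.9, 166.7, 280.0]
tcp_rot: [2.515, -0.212, 1.626]
contact_force: [0.4, 0.1, -3.5]
opening: 0.113
grasp_force: 107.7
```

Run:
```python
from seg import *
s=r.sense();print(s["clock"],s["contact_force"].round(1),s["wrist_torque"].round(2),s["qpos"].round(2))
x,R=pose();g=x+R.apply([0,0,6]);print("grip",g)
p,d,K,T=grab("scene");W=cloud(d,K,T)
cv2.imwrite("pics/s6.png",cv2.resize(p[95:195,240:340,::-1],None,fx=6,fy=6,interpolation=cv2.INTER_CUBIC))
seg(np.array([620,0,0])-[g[0]+3.6,0,0]+[0,-2.1,0],6)
```

```text
11.575 [ 0.4  0.1 -3.5] [-0.43  0.66 -0.03] [0.24 0.08 2.1  0.18 0.32 0.1 ]
grip [590.3789224  167.91145699 275.27138698]
[26.0210776 -2.1        0.       ] -> 6 rows of [-0.023  0.142  0.097]
```

View pics/s6.png

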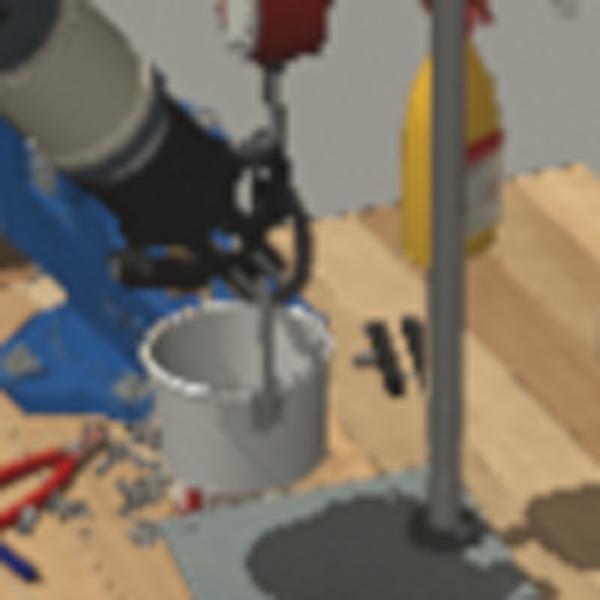

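The wire now sits above the hook tip at crop (265,265), the pail is level and there's no contact yet. My picture allowance is used up, so I'll go on with force readings and depth numbers.

Request:
step_arm(
  moves=[
    {"tx":-0.02,"ty":0.14,"tz":0.1,"ax":0,"ay":0,"az":0},
    {"tx":-0.02,"ty":0.14,"tz":0.1,"ax":0,"ay":0,"az":0},
    {"tx":-0.02,"ty":0.14,"tz":0.1,"ax":0,"ay":0,"az":0},
  ],
)

```text
clock: 12.0
eef_pos: [598.7, 165.9, 279.3]
tcp_rot: [2.516, -0.212, 1.626]
contact_force: [-1.7, -1.8, -5.0]
opening: 0.112
grasp_force: 107.6
```

Request:
step_arm(
  moves=[
    {"tx":-0.02,"ty":0.14,"tz":0.1,"ax":0,"ay":0,"az":0},
    {"tx":-0.02,"ty":0.14,"tz":0.1,"ax":0,"ay":0,"az":0},
    {"tx":0,"ty":0,"tz":0,"ax":0,"ay":0,"az":0},
  ],
)

```text
clock: 12.38
eef_pos: [607.8, 165.4, 279.4]
tcp_rot: [2.515, -0.212, 1.626]
contact_force: [-2.5, -0.2, -5.7]
opening: 0.11
grasp_force: 107.7
```

Run:
```python
from seg import *
s=r.sense();print(s["clock"],s["contact_force"].round(1),s["wrist_torque"].round(2),s["qpos"].round(2))
x,R=pose();g=x+R.apply([0,0,6]);print("grip",g)
seg(np.array([0,0,-25.]),5)
```

```text
12.375 [-2.5 -0.2 -5.7] [-0.5   1.11  0.24] [0.23 0.11 2.06 0.21 0.32 0.07]
grip [611.30033882 166.58877746 274.6674851 ]
[  0.   0. -25.] -> 5 rows of [-0.042 -0.115  0.158]
```

Request:
step_arm(
  moves=[
    {"tx":-0.04,"ty":-0.11,"tz":0.16,"ax":0,"ay":0,"az":0},
    {"tx":-0.04,"ty":-0.11,"tz":0.16,"ax":0,"ay":0,"az":0},
    {"tx":-0.04,"ty":-0.11,"tz":0.16,"ax":0,"ay":0,"az":0},
  ],
)

```text
clock: 12.75
eef_pos: [608.3, 165.7, 264.8]
tcp_rot: [2.514, -0.213, 1.626]
contact_force: [-0.4, -0.0, -3.6]
opening: 0.114
grasp_force: 107.8
```

Request:
step_arm(
  moves=[
    {"tx":-0.04,"ty":-0.11,"tz":0.16,"ax":0,"ay":0,"az":0},
    {"tx":-0.04,"ty":-0.11,"tz":0.16,"ax":0,"ay":0,"az":0},
    {"tx":0,"ty":0,"tz":0,"ax":0,"ay":0,"az":0},
  ],
)

```text
clock: 13.12
eef_pos: [608.3, 165.6, 254.4]
tcp_rot: [2.515, -0.212, 1.625]
contact_force: [-0.1, 0.4, -4.8]
opening: 0.114
grasp_force: 107.7
```

Run:
```python
from seg import *
s=r.sense();print(s["clock"],s["contact_force"].round(1),s["wrist_torque"].round(2))
x,R=pose();g=x+R.apply([0,0,6]);print("grip",g)
seg(np.array([0,0,-10.]),5)
seg(np.array([1.,0,0]),1)
```

```text
13.125 [-0.1  0.4 -4.8] [-0.35  0.66 -0.01]
grip [611.75751159 166.81960223 249.60132764]
[  0.   0. -10.] -> 5 rows of [-0.017 -0.046  0.063]
[1. 0. 0.] -> 1 rows of [-0.002  0.033  0.023]
```

Request:
step_arm(
  moves=[
    {"tx":-0.02,"ty":-0.05,"tz":0.06,"ax":0,"ay":0,"az":0},
    {"tx":-0.02,"ty":-0.05,"tz":0.06,"ax":0,"ay":0,"az":0},
    {"tx":-0.02,"ty":-0.05,"tz":0.06,"ax":0,"ay":0,"az":0},
    {"tx":-0.02,"ty":-0.05,"tz":0.06,"ax":0,"ay":0,"az":0},
    {"tx":0,"ty":0,"tz":0,"ax":0,"ay":0,"az":0},
  ],
)

```text
clock: 13.75
eef_pos: [607.7, 165.3, 246.7]
tcp_rot: [2.515, -0.212, 1.626]
contact_force: [0.5, 0.3, -4.0]
opening: 0.116
grasp_force: 107.7
```

Request:
step_arm(
  moves=[
    {"tx":-0.02,"ty":-0.05,"tz":0.06,"ax":0,"ay":0,"az":0},
    {"tx":-0.02,"ty":-0.05,"tz":0.06,"ax":0,"ay":0,"az":0},
    {"tx":-0.02,"ty":-0.05,"tz":0.06,"ax":0,"ay":0,"az":0},
    {"tx":-0.02,"ty":-0.05,"tz":0.06,"ax":0,"ay":0,"az":0},
    {"tx":0,"ty":0,"tz":0,"ax":0,"ay":0,"az":0},
  ],
)

```text
clock: 14.38
eef_pos: [607.2, 165.0, 238.6]
tcp_rot: [2.515, -0.212, 1.626]
contact_force: [0.1, -0.9, -4.6]
opening: 0.113
grasp_force: 107.7
```

Run:
```python
from seg import *
F=[]
for i in range(4):
    p,d,K,T=grab("scene");s=r.sense();F.append(s["contact_force"])
print(s["clock"],np.mean(F,0).round(2),s["wrist_torque"].round(2))
x,R=pose();g=x+R.apply([0,0,6]);print("grip",g)
W=cloud(d,K,T)
q=W[((W>[575,g[1]+20,200])&(W<[660,225,385])).all(-1)]
for z in range(212,330,8):
    k=q[abs(q[:,2]-z)<4]
    if len(k):print(z,len(k),k.min(0).round(),k.max(0).round())
```

```text
14.575 [-0.04  0.1  -4.16] [-0.41  0.67  0.01]
grip [610.87686017 166.24032068 234.22109045]
228 1 [612. 203. 228.] [612. 203. 228.]
236 7 [604. 187. 233.] [612. 205. 238.]
244 1 [606. 208. 240.] [606. 208. 240.]
300 1 [627. 204. 302.] [627. 204. 302.]
308 9 [615. 197. 304.] [632. 213. 312.]
316 12 [615. 197. 313.] [630. 208. 320.]
324 7 [619. 199. 320.] [631. 212. 327.]
```

Request:
step_arm(
  moves=[
    {"tx":-0.02,"ty":-0.05,"tz":0.06,"ax":0,"ay":0,"az":0},
    {"tx":-0.02,"ty":-0.05,"tz":0.06,"ax":0,"ay":0,"az":0},
    {"tx":0,"ty":0,"tz":0,"ax":0,"ay":0,"az":0},
  ],
)

```text
clock: 14.95
eef_pos: [607.4, 164.9, 235.0]
tcp_rot: [2.514, -0.213, 1.626]
contact_force: [2.7, 0.5, -3.1]
opening: 0.111
grasp_force: 107.7
```

Request:
step_arm(
  moves=[
    {"tx":-0.01,"ty":-0.05,"tz":0.06,"ax":0,"ay":0,"az":0},
    {"tx":-0.01,"ty":-0.05,"tz":0.06,"ax":0,"ay":0,"az":0},
    {"tx":0,"ty":0,"tz":0,"ax":0,"ay":0,"az":0},
  ],
)

```text
clock: 15.32
eef_pos: [607.3, 165.1, 231.2]
tcp_rot: [2.513, -0.213, 1.626]
contact_force: [2.0, -1.2, -1.1]
opening: 0.111
grasp_force: 107.9
```

Request:
step_arm(
  moves=[
    {"tx":-0.01,"ty":-0.04,"tz":0.06,"ax":0,"ay":0,"az":0},
    {"tx":-0.01,"ty":-0.04,"tz":0.06,"ax":0,"ay":0,"az":0},
    {"tx":0,"ty":0,"tz":0,"ax":0,"ay":0,"az":0},
  ],
)

```text
clock: 15.7
eef_pos: [607.2, 165.3, 227.4]
tcp_rot: [2.514, -0.212, 1.626]
contact_force: [2.1, -4.0, 0.7]
opening: 0.112
grasp_force: 108.0
```

```bash
cat > f.py <<'E'
from rim import *
F=[];M=[]
for i in range(4):
    p,d,K,T=grab("scene");s=r.sense();F.append(s["contact_force"]);M.append(s["wrist_torque"])
print(s["clock"],np.mean(F,0).round(2),np.mean(M,0).round(2))
x,R=pose();g=x+R.apply([0,0,6]);print("grip",g)
np.savez("last.npz",d=d,p=p,K=K,T=T)
W=cloud(d,K,T)
for o in rim(W,np.array([616,206]),g[2]-72):print(*o)
E
python3 f.py
```

```text
15.9 [ 2.87 -3.76  0.63] [-0.48 -0.1  -0.54]
grip [610.64034541 166.61953544 222.77523295]
-180 7 554.3 196.4 146.7
-150 18 565.5 175.6 143.4
-120 26 584.4 156.1 148.0
-90 34 608.1 140.8 170.6
-60 17 644.5 157.2 149.5
-30 7 669.4 183.5 151.4
0 10 672.7 205.5 150.1
30 19 663.2 232.6 151.1
60 12 638.8 255.7 145.7
90 28 621.7 270.1 148.4
120 21 584.8 252.6 147.7
150 8 565.0 241.1 144.3
```

Run:
```python
from seg import *
seg(np.array([3.,0,0]),3);seg(np.array([0,-2.,0]),2);seg(np.array([0,0,2.]),1)
```

```text
[3. 0. 0.] -> 3 rows of [-0.002  0.033  0.023]
[ 0. -2.  0.] -> 2 rows of [-0.039  0.003 -0.008]
[0. 0. 2.] -> 1 rows of [ 0.017  0.046 -0.063]
```

Request:
step_arm(
  moves=[
    {"tx":0,"ty":0.03,"tz":0.02,"ax":0,"ay":0,"az":0},
    {"tx":0,"ty":0.03,"tz":0.02,"ax":0,"ay":0,"az":0},
    {"tx":0,"ty":0.03,"tz":0.02,"ax":0,"ay":0,"az":0},
    {"tx":0,"ty":0,"tz":0,"ax":0,"ay":0,"az":0},
  ],
)

```text
clock: 16.4
eef_pos: [609.1, 165.7, 226.9]
tcp_rot: [2.516, -0.212, 1.626]
contact_force: [-2.6, -2.0, 0.1]
opening: 0.112
grasp_force: 108.0
```

Request:
step_arm(
  moves=[
    {"tx":-0.04,"ty":0,"tz":-0.01,"ax":0,"ay":0,"az":0},
    {"tx":-0.04,"ty":0,"tz":-0.01,"ax":0,"ay":0,"az":0},
    {"tx":0,"ty":0,"tz":0,"ax":0,"ay":0,"az":0},
  ],
)

```text
clock: 16.77
eef_pos: [609.8, 163.6, 227.7]
tcp_rot: [2.514, -0.213, 1.626]
contact_force: [-0.0, 2.1, 1.0]
opening: 0.113
grasp_force: 108.1
```

```bash
python3 f.py
```

```text
16.975 [-0.24  2.1   0.87] [0.21 0.24 0.23]
grip [613.21166564 164.76582127 222.89716291]
-180 10 556.1 211.6 149.2
-150 19 564.9 177.3 145.6
-120 21 585.8 156.3 146.0
-90 32 609.8 139.1 165.6
-60 16 646.7 155.6 149.8
-30 6 666.0 176.0 151.8
0 12 672.3 204.4 153.2
30 24 665.2 236.3 150.6
60 18 638.4 261.7 146.5
90 26 621.8 268.4 146.7
120 17 590.6 260.2 145.2
150 7 564.7 234.5 145.7
```

Request:
step_arm(
  moves=[
    {"tx":0.01,"ty":0,"tz":0,"ax":0,"ay":0,"az":0},
    {"tx":0.01,"ty":0.02,"tz":-0.03,"ax":0,"ay":0,"az":0},
    {"tx":0.01,"ty":0.01,"tz":-0.02,"ax":0,"ay":0,"az":0},
    {"tx":0,"ty":0,"tz":0,"ax":0,"ay":0,"az":0},
  ],
)

```text
clock: 17.48
eef_pos: [609.5, 163.7, 229.1]
tcp_rot: [2.514, -0.212, 1.626]
contact_force: [1.5, -1.4, 0.4]
opening: 0.109
grasp_force: 108.2
```

```bash
python3 f.py
```

```text
17.675 [ 1.28 -1.8   0.42] [-0.31  0.02 -0.29]
grip [612.93304571 165.0159373  224.30002073]
-180 9 557.6 199.4 146.5
-150 17 562.5 174.4 148.0
-120 23 583.5 156.4 148.1
-90 33 609.5 138.3 168.9
-60 18 640.6 151.6 150.7
-30 6 665.0 173.5 153.4
0 12 673.9 208.1 153.1
30 23 668.2 230.4 150.6
60 16 637.0 258.2 148.7
90 26 618.6 265.5 150.2
120 16 583.6 257.1 145.6
150 8 565.5 236.4 146.8
```

Request:
step_arm(
  moves=[
    {"tx":0,"ty":0,"tz":0,"ax":0,"ay":0,"az":0},
    {"tx":0,"ty":0,"tz":0,"ax":0,"ay":0,"az":0},
  ],
  newtons=20,
)

```text
clock: 17.92
eef_pos: [609.4, 163.9, 229.0]
tcp_rot: [2.514, -0.212, 1.626]
contact_force: [2.2, -2.5, 0.2]
opening: 0.111
grasp_force: 108.2
```

Request:
step_arm(
  moves=[
    {"tx":0,"ty":0,"tz":0,"ax":0,"ay":0,"az":0},
    {"tx":0,"ty":0,"tz":0,"ax":0,"ay":0,"az":0},
  ],
  gripper=0.2,
)

```text
clock: 18.18
eef_pos: [609.0, 164.1, 228.7]
tcp_rot: [2.515, -0.212, 1.626]
contact_force: [0.5, -0.2, 0.3]
opening: 0.199
grasp_force: 0.0
```

Request:
step_arm(
  moves=[
    {"tx":0,"ty":0,"tz":0,"ax":0,"ay":0,"az":0},
    {"tx":0,"ty":0,"tz":0,"ax":0,"ay":0,"az":0},
    {"tx":0,"ty":0,"tz":0,"ax":0,"ay":0,"az":0},
    {"tx":0,"ty":0,"tz":0,"ax":0,"ay":0,"az":0},
  ],
  gripper=0.45,
)

```text
clock: 18.68
eef_pos: [609.3, 163.9, 229.0]
tcp_rot: [2.514, -0.212, 1.626]
contact_force: [-0.2, 0.1, 0.2]
opening: 0.449
grasp_force: 0.0
```

```bash
python3 f.py; python3 f.py | tail -12
```

```text
18.875 [-0.23 -0.14  0.11] [-0.1   0.29  0.01]
grip [612.79283052 165.14349937 224.23678834]
-180 7 556.0 211.7 146.8
-150 17 565.8 175.8 146.3
-120 24 587.8 154.2 148.2
-90 36 609.8 138.5 167.3
-60 18 645.8 153.5 152.8
-30 7 671.4 187.7 153.2
0 11 675.5 201.8 151.4
30 24 667.5 231.2 151.6
60 17 645.3 256.7 149.0
90 20 616.4 264.8 156.7
120 17 589.2 256.3 147.7
150 7 571.7 241.6 144.6
-180 9 556.5 207.5 146.8
-150 17 562.4 177.8 147.6
-120 25 585.4 155.8 147.9
-90 37 609.0 139.8 166.8
-60 21 645.3 152.3 153.7
-30 7 671.4 187.8 153.1
0 11 675.0 210.5 151.5
30 22 669.2 230.0 151.8
60 15 648.6 257.4 149.4
90 21 620.0 266.5 156.5
120 16 591.9 259.6 146.8
150 10 572.4 243.2 145.9
```

Request:
step_arm(
  moves=[
    {"tx":0,"ty":0,"tz":-0.2,"ax":0,"ay":0,"az":0},
    {"tx":0,"ty":0,"tz":-0.4,"ax":0,"ay":0,"az":0},
    {"tx":0,"ty":0,"tz":-0.6,"ax":0,"ay":0,"az":0},
    {"tx":0,"ty":0,"tz":-0.8,"ax":0,"ay":0,"az":0},
    {"tx":0,"ty":0,"tz":-0.8,"ax":0,"ay":0,"az":0},
  ],
)

```text
clock: 19.7
eef_pos: [568.2, 149.4, 285.7]
tcp_rot: [2.514, -0.212, 1.626]
contact_force: [-0.3, -0.9, -0.5]
opening: 0.443
grasp_force: 0.0
```

Request:
step_arm(
  moves=[
    {"tx":-0.6,"ty":0,"tz":-0.8,"ax":0,"ay":0,"az":0},
    {"tx":-0.8,"ty":0,"tz":-0.8,"ax":0,"ay":0,"az":0},
    {"tx":-0.8,"ty":0,"tz":-0.8,"ax":0,"ay":0,"az":0},
    {"tx":-0.8,"ty":0,"tz":-0.5,"ax":0,"ay":0,"az":0},
    {"tx":-0.5,"ty":0,"tz":0,"ax":0,"ay":0,"az":0},
  ],
)

```text
clock: 20.32
eef_pos: [531.3, 48.6, 325.2]
tcp_rot: [2.512, -0.212, 1.626]
contact_force: [0.6, -0.2, 0.3]
opening: 0.45
grasp_force: 0.0
```

```bash
cat > chk.py <<'E'
from rim import *
from scipy.optimize import least_squares
def tilt(W,c,zr):
    o=np.array([k[2:] for k in rim(W,np.array(c),zr) if abs(abs(k[0])-90)>5],float)
    A=np.c_[o[:,:2]-c,np.ones(len(o))]; s=least_squares(lambda q:A@q-o[:,2],[0,0,zr],loss="soft_l1").x
    return np.degrees(s[:2]).round(1),s[2].round(1)
a=np.load("scene.npz");print("rest",tilt(cloud(a["d"],a["K"],a["T"]),[583,-208],80))
for i in range(6):
    p,d,K,T=grab("scene");W=cloud(d,K,T);print(r.sense()["clock"],"tilt x,y; rim z",tilt(W,[616,206],150))
np.savez("end.npz",p=p,d=d,K=K,T=T)
q=W[((W>[575,150,200])&(W<[660,280,300])).all(-1)]
for z in range(204,300,8):
    k=q[abs(q[:,2]-z)<4]
    if len(k):print(z,len(k),k.min(0).round(),k.max(0).round(),np.median(k,0).round())
dk=(p.max(-1)<75)&((W>[590,130,205])&(W<[640,280,240])).all(-1)
k,l,st,ce=cv2.connectedComponentsWithStats(dk.astype(np.uint8))
for i in range(1,k):
    if st[i,4]>3:print("dark",st[i,4],np.median(W[l==i],0).round(1))
for n,c in(("flux",[707,-244]),("jar",[465,-190]),("thr",[590,311])):
    for nm,V in(("0",cloud(a["d"],a["K"],a["T"])),("end",W)):
        q=V[(np.hypot(V[...,0]-c[0],V[...,1]-c[1])<45)&(V[...,2]>25)&(V[...,2]<110)];print(n,nm,len(q),np.median(q,0).round(1),q[:,2].max().round())
E
python3 chk.py
```

```text
rest (array([-0.5,  0.3]), np.float64(84.3))
20.375 tilt x,y; rim z (array([ 2.8, -1.1]), np.float64(149.7))
20.425 tilt x,y; rim z (array([ 3.6, -0.9]), np.float64(150.1))
20.475 tilt x,y; rim z (array([ 2.9, -1.5]), np.float64(148.9))
20.525 tilt x,y; rim z (array([ 2.7, -0.9]), np.float64(149.3))
20.575 tilt x,y; rim z (array([ 3. , -0.5]), np.float64(149.5))
20.625 tilt x,y; rim z (array([ 3.5, -1.5]), np.float64(148.8))
220 10 [606. 156. 219.] [633. 219. 223.] [614. 203. 222.]
228 34 [599. 155. 224.] [640. 246. 232.] [613. 199. 229.]
236 13 [593. 162. 232.] [639. 210. 239.] [613. 199. 234.]
244 17 [592. 194. 240.] [645. 209. 248.] [630. 203. 243.]
252 12 [589. 198. 249.] [645. 209. 255.] [634. 202. 253.]
260 7 [590. 200. 256.] [645. 208. 264.] [637. 202. 258.]
268 5 [634. 197. 265.] [642. 204. 270.] [635. 203. 267.]
276 7 [633. 198. 272.] [642. 203. 280.] [638. 201. 275.]
284 8 [630. 192. 280.] [638. 209. 288.] [635. 203. 285.]
292 4 [625. 197. 292.] [636. 205. 295.] [631. 200. 295.]
dark 37 [611.  201.6 228. ]
dark 4 [634.7 200.8 231.7]
flux 0 115 [ 698.9 -248.8   58.4] 109.0
flux end 115 [ 698.9 -248.4   58.4] 106.0
jar 0 254 [ 467.3 -199.2   54. ] 62.0
jar end 255 [ 467.4 -200.    53.7] 62.0
thr 0 107 [598.3 314.3  61.2] 109.0
thr end 44 [588.1 312.3  51.7] 108.0
```

```bash
cat > map.py <<'E'
from h import *
def show(W,p):
    for v in range(116,150):
        print(v,"".join(f"{W[v,u,0]-600:4.0f}" if (W[v,u,2]>190 and 180<W[v,u,1]<232) else "   ." for u in range(274,298)))
E
python3 - <<'E'
from map import *
p,d,K,T=grab("scene");W2=cloud(d,K,T);np.savez("end2.npz",p=p,d=d,K=K,T=T)
for f in("s5.npz","end2.npz"):
    a=np.load(f);print(f);show(cloud(a["d"],a["K"],a["T"]),a["p"])
E
```

```text
s5.npz
116    .   .   .   .   .   .   .   .   .   .   .  22  24  29   .   .   .   .   .   .   .   .   .   .
117    .   .   .   .   .   .   .   .   .   .   .  19  22  27   .   .   .   .   .   .   .   .   .   .
118    .   .   .   .   .   .   .   .   .   .   .  22  20  28   .   .   .   .   .   .   .   .   .   .
119    .   .   .   .   .   .   .   .   .   .   .  21  21  25   .   .   .   .   .   .   .   .   .   .
120    .   .   .   .   .   .   .   .   .   .  19  21  22  28   .   .   .   .   .   .   .   .   .   .
121    .   .   .   .   .   .   .   .   .   .  16  20  24  24  31   .   .   .   .   .   .   .   .   .
122    .   .   .   .   .   .   .   .   .   .  14  17  21  27  32   .   .   .   .   .   .   .   .   .
123    .   .   .   .   .   .   .   .   .   .  18  18  22  25  29   .   .   .   .   .   .   .   .   .
124    .   .   .   .   .   .   .   .   .   .  16  20  20  25  32   .   .   .   .   .   .   .   .   .
125    .   .   .   .   .   .   .   .   .   .  16  18  21  24  30   .   .   .   .   .   .   .   .   .
126    .   .   .   .   .   .   .   .   .   .  18  15  21  25  31  34   .   .   .   
[... 5083 characters left out ...]
 .   .   .   .   .  -7  -5  -1   .  16  13   .   .   .   .  33  36  41   .   .   .   .   .   .
144    .   .   .   .   .  -8  -5  -2   3  11  18  15   .   .   .  34  35   .   .   .   .   .   .   .
145    .   .   .   .   .   .  -5  -1   5   7  12  16  17   .   .  30   .   .   .   .   .   .   .   .
146    .   .   .   .   .   .   .  -2   3  10  10  15  14   .  27   .   .   .   .   .   .   .   .   .
147    .   .   .   .   .   .   .   .   .   9  13  16   .   .   .   .   .   .   .   .   .   .   .   .
148    .   .   .   .   .   .   .   .   .   .   .   .   .   .   .   .   .   .   .   .   .   .   .   .
149    .   .   .   .   .   .   .   .   .   .   .   .   .   .   .   .   .   .   .   .   .   .   .   .
```

Run:
```python
from map import *
p,d,K,T=grab("top");np.savez("tend.npz",p=p,d=d,K=K,T=T)
for f in("top.npz","tend.npz"):
    a=np.load(f);W=cloud(a["d"],a["K"],a["T"]);print(f)
    for v in range(197,219): print(v,"".join(f"{W[v,u,2]:4.0f}" if (W[v,u,2]>190) else "   ." for u in range(219,236)),"|","".join(f"{W[v,u,0]-600:4.0f}" if (W[v,u,2]>190) else "   ." for u in range(219,236)))
for f in("s5.npz","end2.npz"):
    a=np.load(f);print(f)
    for v in range(120,142):print(v,"".join(f"{a['p'][v,u].mean():4.0f}" for u in range(276,294)))
```

```text
top.npz
197  448 454 450 455 448 446 448 446 445 447 440 446 447 442 441 445   . |   -4  -6  -5  -7  -5  -5  -6  -6  -6  -7  -6  -8  -8  -7  -8  -9   .
198  439 444 433 4341829 438 429 433 434 433 438 424 433 431 434   .   . |   -4  -6  -3  -4-363  -6  -4  -6  -6  -6  -8  -5  -8  -8  -9   .   .
199  427 425 426 429 425 423 421 419 423 425 429 421 427   .   .   .   . |   -4  -4  -5  -6  -5  -5  -5  -5  -6  -7  -9  -7  -9   .   .   .   .
200  412 412 410 411 414 412 412 414 412 317 258 251   .   .   .   .   . |   -3  -4  -4  -4  -5  -5  -6  -7  -7  17  31  33   .   .   .   .   .
201    .   .   .   . 308 324 328 331 315 309 244 241 241   .   .   .1829 |    .   .   .   .  18  14  12  11  15  16  31  32  31   .   .   .-363
202    .   .   .   . 306 310 315 311 314 310 238 238 242   .   .   .   . |    .   .   .   .  15  14  12  13  12  12  30  29  28   .   .   .   .
203    .   .   .   .   .   . 297 301 308 240 235 238 235   .   .   .   . |    .   .   .   .   .   .  14  12  10  26  27  26  26   .   .   .   .
204    .   .   .   .   .   . 297 303 301 300 230 240 235   .   .   .   . |    .   . 
[... 7956 characters left out ...]
145 156
133   30  31  44  56  69  80  46  39  30  29  31  45  57  44  59 116 164 166
134   30  30  31  32  36  44  43  40  31  29  31  50  65  44  46  94 152 166
135   30  30  31  30  35  41  44  38  30  30  39  75  97  60  44  75 132 164
136   31  30  30  29  32  35  37  33  30  49  88 122 122  72  45  67 125 164
137   33  31  31  31  30  30  30  31  38  81 131 147 130  76  45  68 125 164
138   58  45  33  30  30  31  31  30  37  83 134 148 132  78  45  67 125 164
139   83  71  47  37  32  31  30  30  31  53 100 135 131  80  46  68 128 167
140   91  84  62  44  37  33  35  40  35  32  60 110 128  79  45  62 126 172
141   91  91  76  47  39  33  45  65  63  43  39  75 100  68  45  60 111 154
```

The dark pixels in the scene view are the retreated gripper hiding the latch. In the top view the tongue lies on its original shut line, about 10 mm lower from the spring sag. The wire is seated, the pail hangs still and within about 3° of level, and the bystanders haven't moved. I'll hand in.

```bash
python3 -c "
from h import *
print(workorder.sign_off())"
```

```text
the job is handed in; nothing more can be done
None
```

The pail is hanging by the middle of its bail in the scale hook, still and about 3° off level, with the latch reading shut and the bottles and jar unmoved. The job is handed in; I did not look inside the pail again at the end, but it never tipped more than about 7° on the way.

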